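# Feel for the heavy side of a wind wheel

### The job

The wooden wind wheel on the balancing stand has a weight buried somewhere in its hub that cannot be seen, and its stiff bearing leaves it wherever it is put. Turn the wheel with the gripper to feel which side is heavy, then bring that heavy side to the very bottom and hold the wheel there: finish while still holding it, without letting go. Leave the nest box, honey jar, boards and mallet alone.

Things in the scene. Friction and masses are not known exactly. Their poses are not given: they have to be found in the camera images.
- stand: Plywood stand fixed to the bench: foot 130 x 170 x 16 mm, two posts 34 mm wide, 172 mm tall, 66 mm apart inside, the wheel between them. Origin: centre of the foot's underside, on the bench. z up; x level, along the wheel's axle, which lies 160 mm above the origin; y level, in the wheel's plane. Turned up to 0.4 rad either way from the world axes.
- wheel (a joint): Angle of the wheel about the stand's x, rad, right-handed (plus carries its top towards the stand's -y); no stops. At 0 the first spoke points straight up; the weight sits elsewhere in the hub each time. The bearing rubs with 0.62 N m (plus 0.08 per rad/s). The weight pulls with 0.38 to 0.58 N m when level with the axle: it takes more force where the heavy side goes up, less where it goes down.
- axle (a point): Centre of the wheel, on the axle 160 mm above the bench. Wheel: light wood hub 160 mm across, 40 mm thick, six identical round spokes 60 degrees apart, 12 mm thick, standing out of the rim from 80 to 140 mm from the axle. Turning it by a spoke 120 mm from the axle takes about 0.3 N (heavy side sinking fastest) to 10 N (rising fastest), 5.2 N with it at the bottom or top.
- spoke_end (a point): Centre of the outer end of the first spoke, 140 mm from the axle; it turns with the wheel.
- nestbox: Loose bystander: bare wooden nest box with a gable roof, about 170 x 190 mm and 190 mm tall, origin under its centre.
- honey: Loose bystander: honey jar 68 mm in diameter, 85 mm tall, origin under its centre.
- boards: Loose bystander: pile of three wooden boards, about 125 x 180 x 54 mm, origin under its centre.
- mallet: Loose bystander: mallet 260 mm long lying along its own x axis, origin under its middle.

How it is judged:
By the outcome, as a careful person would: the job done as asked, in the order asked, and still so for the second after the job is handed in, while the arm keeps its last pose, push and grip.
It also fails if it takes over 72 s, if anything falls off the work surface, if the arm or the gripper's body presses on something with over 40 N, if the wrist force passes 120 N, or if a joint passes its speed limit or range.

### The arm

A 7-joint arm with a two-finger parallel gripper is mounted at the origin on the work surface. World frame = base frame: x ahead of the robot, y to its left, z up, the work surface at z = 0. Lengths are in m, angles in rad, forces in N, time in s.
With the tool pointing down it reaches from about 0.425 to 0.875 m from the base axis. Payload 4.7 kg.
Tool frame: the origin (TCP) lies between the finger pads; the fingertips stand 14 mm ahead of it and the grasp point (between the pads) lies 5 mm behind it; z points along the fingers, y is the line along which they close (so a half turn about z gives the same grasp; the last joint's range is limited). The gripper opens to 87 mm and grips with 3 to 60 N. Pads are 19 mm wide; open, the fingers measure 117 mm over their backs; the gripper's body (75 mm by 190 mm) begins 51 mm behind the grasp point.
Start: joints at [1.218, 0.321, -0.07, 1.45, 0.023, 1.371, -0.057], TCP at [0.233, -0.607, 0.237] pointing down, gripper open.
Joint ranges: [-2.86, 2.86], [-0.3, 2.09], [-1.38, 1.24], [0.06, 2.45], [-1.56, 4.7], [0.09, 2.05], [-2.69, 2.69]. Speed limits (rad/s): [2.57, 2.57, 3.14, 3.14, 3.14, 3.14, 3.14].

### API

Orientations are given as a rotation vector (axis times angle).
In Python, from bench import ctrl gives the robot as it stands.
- The arm moves only by the tool step_arm, never from a script. Its argument "commands" is a list of rows, each an object with "travel": the shift along the tool's x, y, z in m, a list of three; "turn": the turn, a rotation vector about the tool's x, y, z in degrees, a list of three. A call has 1 to 5 rows; each row is the pose to reach, as a shift and turn from the pose commanded when the call began, along the tool's axes at that moment; what a row does not reach only later rows make up. A row lasts 1/10 s, in which the tool goes at most 50 mm and 8.59 degrees, less where a joint would pass 70% of its speed; a pose out of reach is approached as far as the arm can. A call with a gripper value outside its range is refused whole. "gripper" is the opening, from 0 (shut) to 1 (fully open), set as the call begins (left out, the last holds). The fingers move at their own pace and stop on an object; "force" is the grip in N (left out, the last holds). Time passes only in rows, so rows that repeat a pose let the fingers close. It gives the time, the measured TCP pose, the force, the opening and the grip force at its end, in the units of the state.
- ctrl.get_state(): the state, without advancing time (a new reading comes with each control period).
- ctrl.get_image(name): name is "scene" or "top" or "wrist"; returns the picture (384x512x3 uint8, red, green, blue); there is no depth.
- ctrl.camera_model(name): a dict with "fx", "fy", "cx", "cy" (pixels), "R" (3x3) and "t" (3): a world point X has camera coordinates R X + t; the wrist camera has in their place "T_tool_cam" (4x4, takes a point from camera to tool coordinates, whose origin is the TCP and whose axes are the flange's). Camera axes: x right, y down, z forward; pixel columns grow to the right and rows downward; lengths in m; the calibration is good to about 2 mm. A picture is of the moment at which its call begins: read the wrist's pose just before it. camera_model takes no time and is no camera call.
- ctrl.close_job(): hands the job in; it is judged then, once.
The state is a dict: "time": time; "joint_positions": joint angles; "qd": joint speeds; "joint_torque": joint torques, N m; "position": TCP position; "tool_rot": TCP orientation; "ft_force": force on the tool from outside, world axes, zero at the start; "torque": the same for the moment, N m; "grip_width": opening from 0.0 (shut) to 1.0 (fully open); "grip_force": force on a finger pad.
Only numpy, scipy, OpenCV 4.12 (cv2) and the standard library are available. Lean on these libraries where they do the work, as an engineer would, in place of code of your own. Each camera call takes 0.05 s, during which the arm holds its last target. There are 200 camera calls.

## Working session

There is one attempt and no reset: what is moved stays moved. The work goes in short steps, Python scripts to look and compute and a tool call to move; the robot and the scene stay as the last step left them, time stands still between calls to the robot, and variables do not carry over. Pictures are saved under pics/ and viewed, at most 10 in all, crops included, and the job is handed in when it is done.

Besides the shell and the picture viewer there is one more tool, called after "Emit:" as a command line: name --argument value ..., lists and objects as JSON in quotes. step_arm: Moves the arm, as the interface text tells. Its arguments: {"type":"object","properties":{"commands":{"type":"array"},"gripper":{"type":"number"},"force":{"type":"number"}},"required":["commands"]}

```bash
mkdir -p pics; ls; python3 - <<'E'
from bench import ctrl
import cv2,numpy as np
s=ctrl.get_state();print(s)
for n in("scene","top"):
    cv2.imwrite(f"pics/{n}0.png",cv2.resize(ctrl.get_image(n)[:,:,::-1],(800,600),interpolation=cv2.INTER_CUBIC))
    print(n,ctrl.camera_model(n))
print(ctrl.camera_model("wrist"))
E
```

```text
pics
{'time': 0.0, 'joint_positions': array([ 1.21810962,  0.32179895, -0.07008397,  1.45168319,  0.02261346,
        1.37082307, -0.05686448]), 'qd': array([-0.00108374, -0.001112  , -0.00149723,  0.0015544 , -0.00137266,
       -0.00062315,  0.00207707]), 'joint_torque': array([ 7.74663022e-05, -4.91279590e+01, -4.03926568e-01, -3.12524092e+01,
       -6.40098844e-02,  4.36964817e-02,  1.86325656e-04]), 'position': array([ 0.23285679, -0.60627999,  0.23547301]), 'tool_rot': array([-3.08705233e+00, -5.72687462e-01,  7.26526505e-04]), 'ft_force': array([-0.3690217 , -0.08764739, -0.23974692]), 'torque': array([ 0.01248767, -0.04593682, -0.03735942]), 'grip_force': 0.0, 'grip_width': 1.0015994671535033}
scene {'fx': 452.9155322554184, 'fy': 452.9155322554184, 'cx': 254.04651838579866, 'cy': 192.63012885580278, 'R': array([[ 0.51026501,  0.85991204,  0.01344967],
       [ 0.5011431 , -0.28459228, -0.81722875],
       [-0.69891717,  0.42374345, -0.57615647]]), 't': array([-0.33517821, -0.16041556,  2.04306999])}
top {'fx': 396.53206129386905, 'fy': 396.53206129386905, 'cx': 258.4154103337815, 'cy': 192.5334515504986, 'R': array([[ 0.01706092, -0.99958327,  0.02328562],
       [-0.98114539, -0.02122131, -0.19210252],
       [ 0.19251662, -0.01956914, -0.98109857]]), 't': array([-0.03988303,  0.70112935,  1.27900023])}
{'fx': 301.50610113303696, 'fy': 301.50610113303696, 'cx': 250.897326958793, 'cy': 188.43594272103596, 'T_tool_cam': array([[ 5.63031318e-04, -9.58891064e-01, -2.83773871e-01,
         7.83514697e-02],
       [ 9.99999751e-01,  6.60420341e-04, -2.47520978e-04,
         5.52837303e-05],
       [ 4.24755691e-04, -2.83773661e-01,  9.58891198e-01,
        -1.49775888e-01],
       [ 0.00000000e+00,  0.00000000e+00,  0.00000000e+00,
         1.00000000e+00]])}
```

View pics/scene0.png

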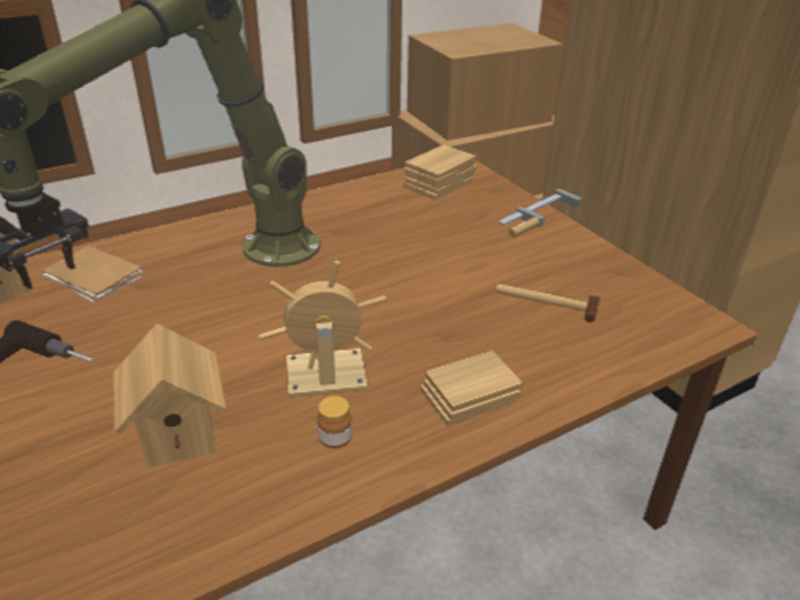

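View pics/top0.png

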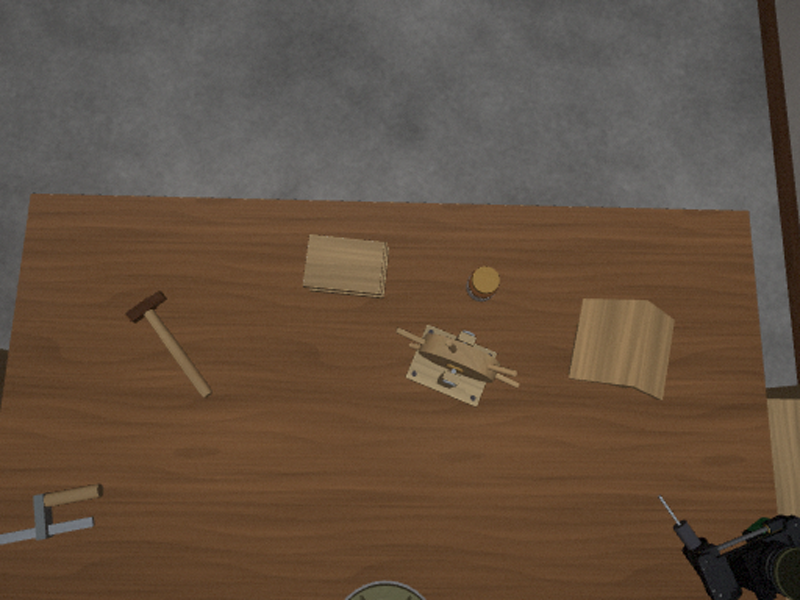

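The scene view shows the wheel on the stand near (322,318), with its foot at (327,372). The jar is close by on the far side, with the boards and nest box to either side. The top view puts the foot corners at about (428,325), (497,352), (477,405) and (407,377). Next I'll take enlarged crops.

```bash
python3 - <<'E'
import cv2,numpy as np
from bench import ctrl
a=ctrl.get_image("scene")[162:254,163:249,::-1]; b=ctrl.get_image("top")[202:264,250:336,::-1]
A=cv2.resize(a,None,fx=4.6,fy=4.6,interpolation=cv2.INTER_CUBIC);B=cv2.resize(b,None,fx=4.6,fy=4.6,interpolation=cv2.INTER_CUBIC)
c=np.zeros((A.shape[0],A.shape[1]+B.shape[1],3),np.uint8);c[:,:A.shape[1]]=A;c[:B.shape[0],A.shape[1]:]=B
print(c.shape,A.shape);cv2.imwrite("pics/crop.png",c)
E
```

```text
(423, 792, 3) (423, 396, 3)
```

View pics/crop.png

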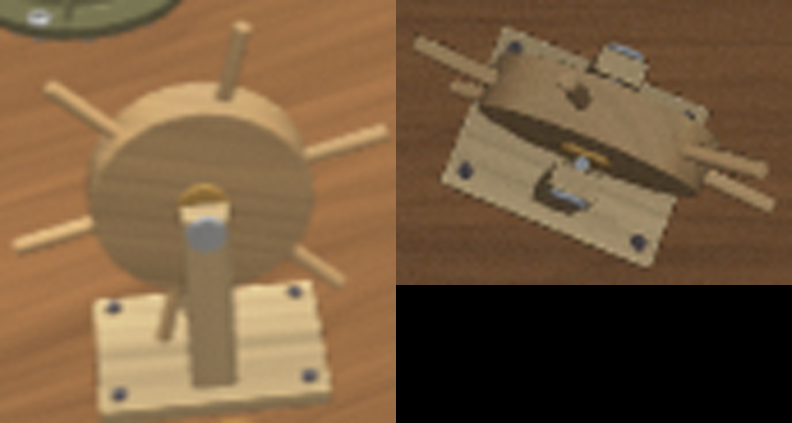

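```bash
cat > fit.py <<'E'
import numpy as np
from scipy.optimize import least_squares
from scipy.spatial.transform import Rotation as Ro
from bench import ctrl
cam={n:ctrl.camera_model(n) for n in("scene","top")}
def proj(n,P):
    m=cam[n];c=P@np.array(m["R"]).T+m["t"];return np.c_[m["fx"]*c[:,0]/c[:,2]+m["cx"],m["fy"]*c[:,1]/c[:,2]+m["cy"]]
def world(L,p): 
    c,s=np.cos(p[2]),np.sin(p[2]);return L@np.array([[c,-s,0],[s,c,0],[0,0,1]]).T+[p[0],p[1],0]
S=np.array([[242,27],[50,90],[385,130],[18,245],[340,283],[165,338]])/4.6+[163,162]
SF=np.array([[103,403],[328,390],[312,284],[97,300]])/4.6+[163,162]
TF=(np.array([[503,28],[708,107],[652,266],[443,182]])-[396,0])/4.6+[250,202]
TS=(np.array([[418,43],[770,168],[578,95]])-[396,0])/4.6+[250,202]
foot=np.array([[sx*.065,sy*.085,.016] for sx,sy in((1,1),(1,-1),(-1,-1),(-1,1))])
def spokes(phi): # angle about x, from up toward -y
    a=phi+np.arange(6)*np.pi/3;return np.c_[0*a,-.14*np.sin(a),.16+.14*np.cos(a)]
def res(p,full=False):
    # scene: looks from +x; front-left in image is (+x,-y)
    r=[proj("top",world(foot,p))-TF, proj("scene",world(foot[[1,0,3,2]],p))-SF]
    w=world(spokes(p[3]),p)
    for n,O in(("scene",S),("top",TS)):
        q=proj(n,w);d=np.array([o-q[np.argmin(np.linalg.norm(q-o,axis=1))] for o in O]);r.append(d)
    if full:
        for x in r: print(np.round(x,1).tolist())
    return np.vstack(r).ravel()
if __name__=="__main__":
    best=min((least_squares(res,[.5,-.1,-.38,f],loss="soft_l1") for f in np.linspace(-.5,.5,7)),key=lambda o:o.cost)
    print(best.x,best.cost,np.degrees(best.x[2:]));res(best.x,True)
    np.save("pose.npy",best.x)
    s=ctrl.get_state();T=Ro.from_rotvec(s["tool_rot"]).as_matrix();print(np.round(T,3),s["time"])
E
python3 fit.py
```

```text
[ 0.57160936 -0.13573534 -0.37115199 -0.23523557] 12.921044344631337 [-21.2654425  -13.47800555]
[[-0.1, -1.5], [0.5, -0.3], [-0.6, 0.1], [-1.0, -0.6]]
[[-1.2, 1.6], [0.4, -0.6], [-0.7, -1.5], [-1.3, -0.5]]
[[1.1, 0.8], [1.6, 0.5], [0.3, 0.6], [0.9, -0.9], [0.0, 0.7], [0.3, 0.1]]
[[1.0, 0.9], [1.1, -0.2], [1.6, 3.5]]
[[ 0.933  0.359 -0.   ]
 [ 0.359 -0.933  0.001]
 [-0.    -0.001 -1.   ]] 0.2
```

```bash
cat > h.py <<'E'
import numpy as np,sys
from scipy.spatial.transform import Rotation as Ro
from bench import ctrl
p=np.load("pose.npy"); AX=np.array([p[0],p[1],.16])
B=Ro.from_euler("z",p[2])
def target(phi,r):
    "TCP pose on the radius at wheel angle phi (deg)"
    R=B*Ro.from_euler("x",phi,degrees=True)
    return AX+R.apply([0,0,r]), R*Ro.from_euler("x",180,degrees=True)
def rel(t,R,s=None):
    s=s or ctrl.get_state();T=Ro.from_rotvec(s["tool_rot"])
    return np.round(T.inv().apply(t-s["position"]),4),np.round((T.inv()*R).as_rotvec(degrees=True),2)
def now(): 
    s=ctrl.get_state();T=Ro.from_rotvec(s["tool_rot"])
    L=B.inv().apply(s["position"]-AX); z=-B.inv().apply(T.as_matrix()[:,2])
    print("t %.2f r %.4f phi_pos %.2f phi_tool %.2f offx %.4f grip %.3f %.1f"%(s["time"],np.hypot(L[1],L[2]),np.degrees(np.arctan2(-L[1],L[2])),np.degrees(np.arctan2(-z[1],z[2])),L[0],s["grip_width"],s["grip_force"]))
    return s
if __name__=="__main__":
    now()
    for a in sys.argv[1:]:
        f,r=map(float,a.split(","));print(a,*rel(*target(f,r)))
E
python3 h.py -13.5,0.30 
```

```text
t 0.20 r 0.5666 phi_pos 82.30 phi_tool 0.05 offx -0.1449 grip 0.998 0.0
-13.5,0.30 [ 0.5321 -0.3701 -0.2154] [-12.94  -4.95  42.09]
```

Emit:
step_arm --commands '[{"travel": [0,0,-0.05],"turn": [0,0,8]},{"travel": [0,0,-0.1],"turn": [0,0,16]},{"travel": [0,0,-0.15],"turn": [0,0,24]},{"travel": [0,0,-0.2],"turn": [0,0,32]},{"travel": [0,0,-0.22],"turn": [0,0,42]}]' --gripper 0.6

```text
time: 0.7
position: [0.2333, -0.6072, 0.4627]
tool_rot: [3.088, -0.542, 0.007]
ft_force: [-0.3, -0.5, 0.7]
grip_width: 0.649
grip_force: 0.0
```

```bash
python3 h.py -13.5,0.30 -13.5,.115
```

```text
t 0.70 r 0.6383 phi_pos 61.70 phi_tool -0.33 offx -0.1443 grip 0.649 0.0
-13.5,0.30 [ 0.1591 -0.6285  0.0081] [-13.16  -0.48   1.31]
-13.5,.115 [ 0.1571 -0.5864  0.1882] [-13.16  -0.48   1.31]
```

Emit:
step_arm --commands '[{"travel": [0.012,-0.048,0]},{"travel": [0.024,-0.096,0]},{"travel": [0.036,-0.144,0]},{"travel": [0.048,-0.192,0]},{"travel": [0.06,-0.24,0]}]'

```text
$.commands[0]: bad value
```

Emit:
step_arm --commands '[{"travel": [0.012,-0.048,0]},{"travel": [0.024,-0.096,0]},{"travel": [0.036,-0.144,0]},{"travel": [0.048,-0.192,0]},{"travel": [0.06,-0.24,0]}]'

```text
$.commands[0]: bad value
```

Emit:
step_arm --commands '[{"travel": [0.013,-0.048,0],"turn": [-4,0,0]},{"travel": [0.026,-0.096,0],"turn": [-8,0,0]},{"travel": [0.039,-0.148,0.008],"turn": [-13.2,-0.5,1.3]},{"travel": [0.039,-0.148,0.008],"turn": [-13.2,-0.5,1.3]}]'

```text
time: 1.1
position: [0.3276, -0.4705, 0.447]
tool_rot: [2.875, -0.503, -0.067]
ft_force: [0.9, 0.0, -0.5]
grip_width: 0.596
grip_force: 0.0
```

```bash
python3 - <<'E'
from h import *
import cv2
s=now();print(*rel(*target(-13.5,.3),s),*rel(*target(-13.5,.115),s))
im=ctrl.get_image("wrist");cv2.imwrite("pics/w1.png",cv2.resize(im[:,:,::-1],(800,600)))
m=ctrl.camera_model("wrist");TC=np.array(m["T_tool_cam"]);T=Ro.from_rotvec(s["tool_rot"]).as_matrix()
for f in(-13.5,46.5,-73.5):
  for r in(.08,.14):
    X=AX+B.apply([0,-r*np.sin(np.radians(f)),r*np.cos(np.radians(f))])
    c=TC[:3,:3].T@(T.T@(X-s["position"])-TC[:3,3]);print(f,r,(m["fx"]*c[:2]/c[2]+[m["cx"],m["cy"]])/.64)
E
```

```text
t 1.10 r 0.4927 phi_pos 54.38 phi_tool -12.99 offx -0.1060 grip 0.596 0.0
[ 0.1174 -0.4547 -0.1104] [-0.51  0.04  1.44] [ 0.1175 -0.453   0.0745] [-0.51  0.04  1.44]
-13.5 0.08 [-505.42153747   73.33450623]
-13.5 0.14 [-793.42648478   47.39636994]
46.5 0.08 [-262.18405574   87.75962338]
46.5 0.14 [-240.07231866   82.61125478]
-73.5 0.08 [-497.91447439   81.48519588]
-73.5 0.14 [-700.42558156   70.36793947]
```

View pics/w1.png

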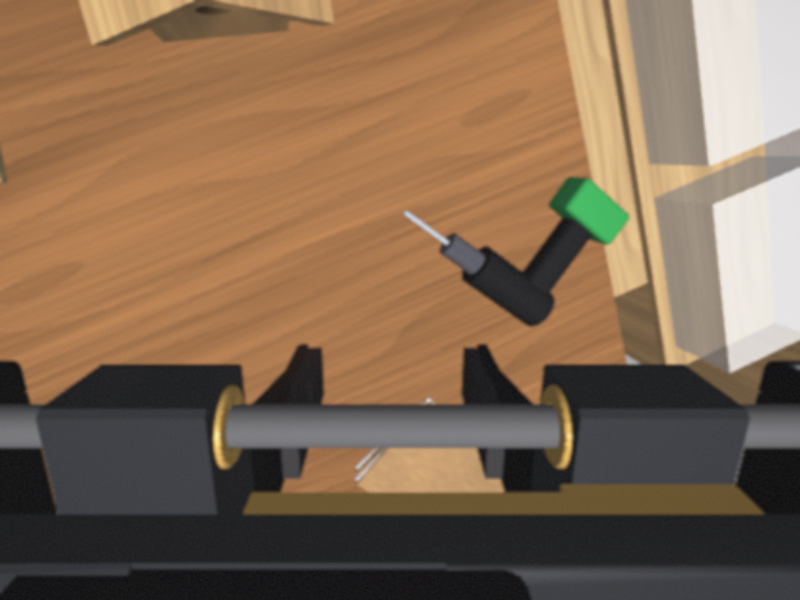

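The move calls need both fields, so the first two were refused. The picture shows only the drill and bench, because the wheel isn't in view yet.

Emit:
step_arm --commands '[{"travel": [0.012,-0.045,-0.011],"turn": [0,0,0]},{"travel": [0.024,-0.09,-0.022],"turn": [0,0,0]},{"travel": [0.036,-0.135,-0.033],"turn": [0,0,0]},{"travel": [0.048,-0.18,-0.044],"turn": [0,0,0]},{"travel": [0.06,-0.225,-0.055],"turn": [0,0,0]}]'

```text
time: 1.65
position: [0.4584, -0.2855, 0.4506]
tool_rot: [2.866, -0.532, -0.07]
ft_force: [0.0, -1.5, -0.1]
grip_width: 0.598
grip_force: 0.0
```

Emit:
step_arm --commands '[{"travel": [0.012,-0.045,-0.011],"turn": [0,0,0]},{"travel": [0.024,-0.09,-0.022],"turn": [0,0,0]},{"travel": [0.036,-0.135,-0.033],"turn": [0,0,0]},{"travel": [0.048,-0.18,-0.044],"turn": [0,0,0]},{"travel": [0.057,-0.229,-0.055],"turn": [-0.5,0,1.4]}]'

```text
time: 2.15
position: [0.5961, -0.0882, 0.4512]
tool_rot: [2.849, -0.569, -0.068]
ft_force: [1.3, -1.4, -1.2]
grip_width: 0.603
grip_force: 0.0
```

Emit:
step_arm --commands '[{"travel": [0,0,0],"turn": [0,0,0]}]'

```text
time: 2.25
position: [0.5978, -0.0798, 0.4483]
tool_rot: [2.86, -0.546, -0.073]
ft_force: [-0.1, 0.4, -0.5]
grip_width: 0.599
grip_force: 0.0
```

```bash
cat > look.py <<'E'
from h import *
import cv2
s=now();print(*rel(*target(-13.5,.3),s),*rel(*target(-13.5,.115),s))
im=ctrl.get_image("wrist");cv2.imwrite(sys.argv[1],cv2.resize(im[:,:,::-1],(800,600)))
m=ctrl.camera_model("wrist");TC=np.array(m["T_tool_cam"]);T=Ro.from_rotvec(s["tool_rot"]).as_matrix()
for f in(-13.5,46.5,-73.5):
  for r in(.08,.14):
    X=AX+B.apply([0,-r*np.sin(np.radians(f)),r*np.cos(np.radians(f))])
    c=TC[:3,:3].T@(T.T@(X-s["position"])-TC[:3,3]);print(f,r,np.round((m["fx"]*c[:2]/c[2]+[m["cx"],m["cy"]])/.64))
E
python3 look.py pics/w2.png
```

```text
t 2.25 r 0.2948 phi_pos -12.06 phi_tool -13.44 offx 0.0041 grip 0.599 0.0
[-0.0042 -0.0074 -0.0053] [-0.06  0.41 -0.32] [-0.0029 -0.0072  0.1797] [-0.06  0.41 -0.32]
-13.5 0.08 [383. 262.]
-13.5 0.14 [381. 282.]
46.5 0.08 [463. 251.]
46.5 0.14 [533. 258.]
-73.5 0.08 [304. 252.]
-73.5 0.14 [234. 260.]
```

View pics/w2.png

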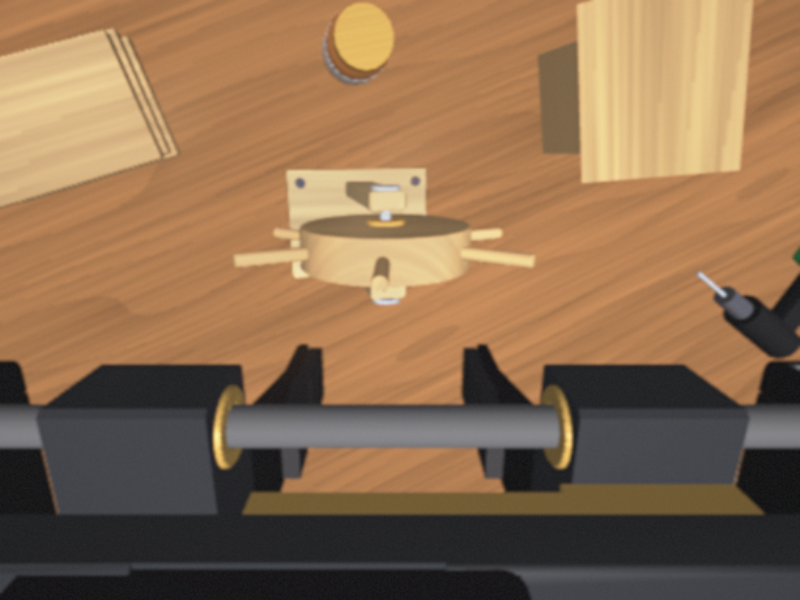

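The predicted spoke points agree with the picture within about 3 px: the end of the top spoke is at (379,285), and the side spokes end at (534,261) and (236,261). I'll descend and grip.

Emit:
step_arm --commands '[{"travel": [-0.003,-0.007,0.03],"turn": [0,0.4,-0.3]},{"travel": [-0.003,-0.007,0.07],"turn": [0,0.4,-0.3]},{"travel": [-0.003,-0.007,0.11],"turn": [0,0.4,-0.3]},{"travel": [-0.003,-0.007,0.15],"turn": [0,0.4,-0.3]},{"travel": [-0.003,-0.007,0.18],"turn": [0,0.4,-0.3]}]'

```text
time: 2.8
position: [0.5768, -0.1229, 0.2725]
tool_rot: [2.849, -0.559, -0.063]
ft_force: [-0.6, -0.3, -0.4]
grip_width: 0.603
grip_force: 0.0
```

Emit:
step_arm --commands '[{"travel": [0,0,0],"turn": [0,0,0]},{"travel": [0,0,0],"turn": [0,0,0]},{"travel": [0,0,0],"turn": [0,0,0]}]' --gripper 0.25 --force 20

```text
time: 3.1
position: [0.5797, -0.1192, 0.2772]
tool_rot: [2.852, -0.555, -0.053]
ft_force: [0.3, -0.4, 0.8]
grip_width: 0.411
grip_force: 0.0
```

```bash
python3 h.py -13.5,.115; python3 -c "
from bench import ctrl
s=ctrl.get_state();print(s['ft_force'],s['torque'],s['joint_positions'])"
```

```text
t 3.10 r 0.1187 phi_pos -8.89 phi_tool -13.65 offx 0.0016 grip 0.411 0.0
-13.5,.115 [-0.0017 -0.0095  0.0032] [ 0.15 -0.34 -0.78]
[ 0.29779953 -0.35022629  0.81170859] [ 0.37715367 -0.11045389  0.00571078] [ 0.40243076  0.25319257 -0.45818732  1.49911237  0.33132813  1.51271755
 -2.03885348]
```

Emit:
step_arm --commands '[{"travel": [0,0,0],"turn": [0,0,0]}]'

```text
time: 3.2
position: [0.5801, -0.118, 0.277]
tool_rot: [2.854, -0.553, -0.052]
ft_force: [2.7, 2.5, 0.1]
grip_width: 0.323
grip_force: 1.1
```

Emit:
step_arm --commands '[{"travel": [0,0,0],"turn": [0,0,0]}]'

```text
time: 3.3
position: [0.5801, -0.1173, 0.2765]
tool_rot: [2.854, -0.551, -0.053]
ft_force: [2.0, 2.6, 0.6]
grip_width: 0.28
grip_force: 1.1
```

```bash
python3 - <<'E'
from h import *
import cv2
print(*rel(*target(-13.5,.115)));now()
for i in range(2):
    im=ctrl.get_image("wrist");now();print(*rel(*target(-13.5,.115)))
cv2.imwrite("pics/w3.png",cv2.resize(im[:,:,::-1],(800,600)))
E
```

```text
[-0.0013 -0.0075  0.0029] [ 0.07 -0.35 -0.63]
t 3.30 r 0.1182 phi_pos -9.84 phi_tool -13.57 offx 0.0012 grip 0.280 1.1
t 3.35 r 0.1178 phi_pos -9.81 phi_tool -13.59 offx 0.0010 grip 0.269 1.1
[-0.0011 -0.0076  0.0026] [ 0.09 -0.32 -0.63]
t 3.40 r 0.1175 phi_pos -9.73 phi_tool -13.62 offx 0.0008 grip 0.261 1.2
[-0.0009 -0.0077  0.0022] [ 0.12 -0.28 -0.62]
```

View pics/w3.png

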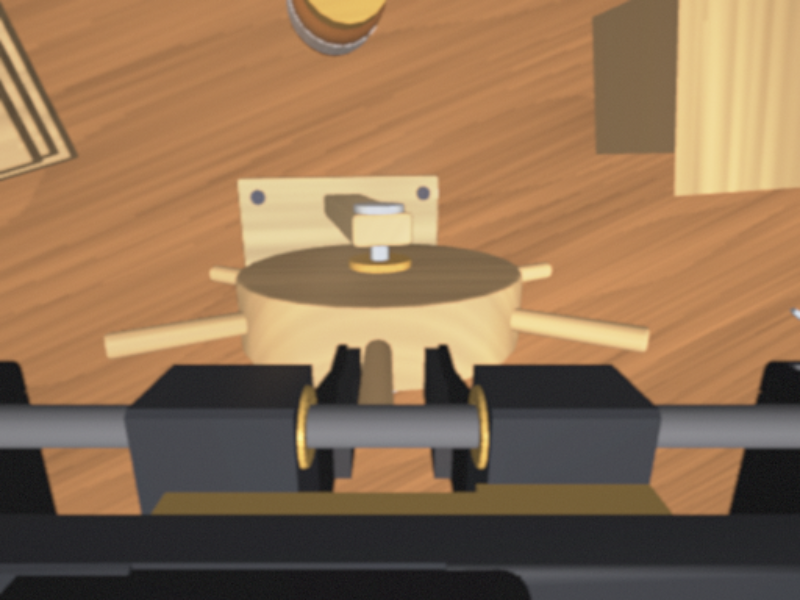

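The spoke sits at column 375 and the finger centre at 390, so the tool is about 7 mm off along its +y. The state reading says the same. I'll correct that and close.

Emit:
step_arm --commands '[{"travel": [-0.001,-0.0075,0.0025],"turn": [0,-0.3,-0.6]},{"travel": [-0.001,-0.0075,0.0025],"turn": [0,-0.3,-0.6]},{"travel": [-0.001,-0.0075,0.0025],"turn": [0,-0.3,-0.6]}]'

```text
time: 3.7
position: [0.5798, -0.1124, 0.2699]
tool_rot: [2.855, -0.538, -0.07]
ft_force: [-1.1, -0.0, -0.1]
grip_width: 0.253
grip_force: 0.0
```

Emit:
step_arm --commands '[{"travel": [0,0,0],"turn": [0,0,0]},{"travel": [0,0,0],"turn": [0,0,0]},{"travel": [0,0,0],"turn": [0,0,0]},{"travel": [0,0,0],"turn": [0,0,0]}]' --gripper 0.0 --force 25

```text
time: 4.1
position: [0.5798, -0.1131, 0.2705]
tool_rot: [2.855, -0.541, -0.069]
ft_force: [-2.4, -2.8, 0.7]
grip_width: 0.131
grip_force: 25.0
```

```bash
cat > m.py <<'E'
from h import *
s=now();L=B.inv().apply(s["position"]-AX);F=B.inv().apply(s["ft_force"]);M=B.inv().apply(s["torque"])
print("F(stand)",np.round(F,2),"M",np.round(M,3),"rxF",round(np.cross(L,F)[0],3),"tot",round(np.cross(L,F)[0]+M[0],3),"j7",np.round(s["joint_positions"],2))
for a in sys.argv[1:]:
    f,r=map(float,a.split(","));print(a,*rel(*target(f,r),s))
E
python3 m.py -13.5,.115
```

```text
t 4.10 r 0.1131 phi_pos -12.29 phi_tool -13.76 offx -0.0006 grip 0.131 25.0
F(stand) [-1.25 -3.48  0.74] M [ 0.305  0.198 -0.044] rxF 0.402 tot 0.707 j7 [ 0.39  0.26 -0.46  1.5   0.33  1.51 -2.04]
-13.5,.115 [ 0.0005 -0.0024 -0.0019] [ 0.26  0.2  -0.16]
```

Emit:
step_arm --commands '[{"travel": [0,0.0048,0.0001],"turn": [2.4,0,0]},{"travel": [0,0.0096,0.0004],"turn": [4.8,0,0]},{"travel": [0,0.0144,0.0009],"turn": [7.2,0,0]},{"travel": [0,0.0191,0.0016],"turn": [9.6,0,0]},{"travel": [0,0.0238,0.0025],"turn": [12,0,0]}]'

```text
time: 4.6
position: [0.5719, -0.1333, 0.2732]
tool_rot: [3.062, -0.576, -0.011]
ft_force: [1.1, 1.2, -4.4]
grip_width: 0.129
grip_force: 25.0
```

```bash
python3 m.py
```

```text
t 4.60 r 0.1132 phi_pos -1.22 phi_tool -1.54 offx -0.0006 grip 0.129 25.0
F(stand) [ 0.58  1.51 -4.4 ] M [ 0.439 -0.126 -0.002] rxF -0.182 tot 0.257 j7 [ 0.55  0.2  -0.44  1.54  0.11  1.43 -1.85]
```

Emit:
step_arm --commands '[{"travel": [0,0.0048,0.0001],"turn": [2.4,0,0]},{"travel": [0,0.0096,0.0004],"turn": [4.8,0,0]},{"travel": [0,0.0144,0.0009],"turn": [7.2,0,0]},{"travel": [0,0.0191,0.0016],"turn": [9.6,0,0]},{"travel": [0,0.0238,0.0025],"turn": [12,0,0]}]'

```text
time: 5.1
position: [0.5632, -0.1553, 0.2713]
tool_rot: [-2.91, 0.548, -0.047]
ft_force: [1.9, 2.1, -5.2]
grip_width: 0.128
grip_force: 25.0
```

```bash
python3 m.py 11,.114
```

```text
t 5.10 r 0.1133 phi_pos 10.80 phi_tool 10.47 offx -0.0007 grip 0.128 25.0
F(stand) [ 1.04  2.69 -5.2 ] M [ 0.14  -0.285 -0.088] rxF -0.189 tot -0.05 j7 [ 0.69  0.19 -0.41  1.57 -0.11  1.39 -1.63]
11,.114 [ 0.0007  0.0004 -0.0007] [ 0.53  0.12 -0.06]
```

```bash
cat >> m.py <<'E'
open("log.csv","a").write(",".join("%.5f"%v for v in[s["time"],*L,*F,*M,*s["tool_rot"]])+"\n")
E
python3 m.py
```

```text
t 5.10 r 0.1133 phi_pos 10.80 phi_tool 10.47 offx -0.0007 grip 0.128 25.0
F(stand) [ 1.04  2.69 -5.2 ] M [ 0.14  -0.285 -0.088] rxF -0.189 tot -0.05 j7 [ 0.69  0.19 -0.41  1.57 -0.11  1.39 -1.63]
```

Emit:
step_arm --commands '[{"travel": [0,0.0048,0.0001],"turn": [2.4,0,0]},{"travel": [0,0.0096,0.0004],"turn": [4.8,0,0]},{"travel": [0,0.0144,0.0009],"turn": [7.2,0,0]},{"travel": [0,0.0191,0.0016],"turn": [9.6,0,0]},{"travel": [0,0.0238,0.0025],"turn": [12,0,0]}]'

```text
time: 5.6
position: [0.5549, -0.1764, 0.2645]
tool_rot: [-2.707, 0.509, -0.098]
ft_force: [2.7, 3.0, -5.9]
grip_width: 0.129
grip_force: 25.0
```

```bash
python3 m.py
```

```text
t 5.60 r 0.1134 phi_pos 22.78 phi_tool 22.47 offx -0.0008 grip 0.129 25.0
F(stand) [ 1.41  3.74 -5.91] M [-0.194 -0.259 -0.107] rxF -0.131 tot -0.325 j7 [ 0.82  0.21 -0.38  1.59 -0.32  1.39 -1.43]
```

Emit:
step_arm --commands '[{"travel": [0,0.0048,0.0001],"turn": [2.4,0,0]},{"travel": [0,0.0096,0.0004],"turn": [4.8,0,0]},{"travel": [0,0.0144,0.0009],"turn": [7.2,0,0]},{"travel": [0,0.0191,0.0016],"turn": [9.6,0,0]},{"travel": [0,0.0238,0.0025],"turn": [12,0,0]}]'

```text
time: 6.1
position: [0.5474, -0.1956, 0.2533]
tool_rot: [-2.502, 0.471, -0.143]
ft_force: [3.2, 4.4, -4.9]
grip_width: 0.127
grip_force: 25.0
```

```bash
python3 m.py
```

```text
t 6.10 r 0.1135 phi_pos 34.72 phi_tool 34.48 offx -0.0009 grip 0.127 25.0
F(stand) [ 1.41  5.31 -4.88] M [-0.424 -0.321 -0.177] rxF -0.18 tot -0.604 j7 [ 0.93  0.28 -0.35  1.61 -0.49  1.43 -1.25]
```

Emit:
step_arm --commands '[{"travel": [0,0.0048,0.0001],"turn": [2.4,0,0]},{"travel": [0,0.0096,0.0004],"turn": [4.8,0,0]},{"travel": [0,0.0144,0.0009],"turn": [7.2,0,0]},{"travel": [0,0.0191,0.0016],"turn": [9.6,0,0]},{"travel": [0,0.0238,0.0025],"turn": [12,0,0]}]'

```text
time: 6.6
position: [0.5408, -0.2123, 0.238]
tool_rot: [-2.297, 0.432, -0.182]
ft_force: [3.5, 5.9, -3.7]
grip_width: 0.129
grip_force: 25.0
```

```bash
python3 m.py 47,.114
```

```text
t 6.60 r 0.1135 phi_pos 46.60 phi_tool 46.49 offx -0.0009 grip 0.129 25.0
F(stand) [ 1.1   6.71 -3.71] M [-0.645 -0.22  -0.241] rxF -0.218 tot -0.863 j7 [ 1.02  0.39 -0.35  1.61 -0.64  1.49 -1.1 ]
47,.114 [ 0.0009  0.0008 -0.0005] [ 0.51  0.12 -0.08]
```

Emit:
step_arm --commands '[{"travel": [0,-0.0048,0.0001],"turn": [-2.4,0,0]},{"travel": [0,-0.0096,0.0004],"turn": [-4.8,0,0]},{"travel": [0,-0.0144,0.0009],"turn": [-7.2,0,0]},{"travel": [0,-0.0191,0.0016],"turn": [-9.6,0,0]},{"travel": [0,-0.0238,0.0025],"turn": [-12,0,0]}]'

```text
time: 7.1
position: [0.547, -0.1965, 0.2527]
tool_rot: [-2.509, 0.473, -0.142]
ft_force: [4.2, 1.5, -11.8]
grip_width: 0.132
grip_force: 24.9
```

```bash
python3 m.py
```

```text
t 7.10 r 0.1135 phi_pos 35.30 phi_tool 34.04 offx -0.0009 grip 0.132 24.9
F(stand) [  3.39   2.93 -11.8 ] M [-1.081 -0.629 -0.491] rxF 0.503 tot -0.578 j7 [ 0.93  0.28 -0.35  1.61 -0.49  1.43 -1.25]
```

Emit:
step_arm --commands '[{"travel": [0,-0.0048,0.0001],"turn": [-2.4,0,0]},{"travel": [0,-0.0096,0.0004],"turn": [-4.8,0,0]},{"travel": [0,-0.0144,0.0009],"turn": [-7.2,0,0]},{"travel": [0,-0.0191,0.0016],"turn": [-9.6,0,0]},{"travel": [0,-0.0238,0.0025],"turn": [-12,0,0]}]'

```text
time: 7.6
position: [0.5544, -0.1776, 0.2641]
tool_rot: [-2.714, 0.512, -0.097]
ft_force: [4.1, -0.6, -11.9]
grip_width: 0.128
grip_force: 24.9
```

```bash
python3 m.py
```

```text
t 7.60 r 0.1135 phi_pos 23.49 phi_tool 22.04 offx -0.0009 grip 0.128 24.9
F(stand) [  4.08   0.92 -11.87] M [-0.607 -0.721 -0.35 ] rxF 0.441 tot -0.166 j7 [ 0.81  0.21 -0.37  1.59 -0.31  1.39 -1.43]
```

Emit:
step_arm --commands '[{"travel": [0,-0.0048,0.0001],"turn": [-2.4,0,0]},{"travel": [0,-0.0096,0.0004],"turn": [-4.8,0,0]},{"travel": [0,-0.0144,0.0009],"turn": [-7.2,0,0]},{"travel": [0,-0.0191,0.0016],"turn": [-9.6,0,0]},{"travel": [0,-0.0238,0.0025],"turn": [-12,0,0]}]'

```text
time: 8.1
position: [0.5626, -0.1569, 0.271]
tool_rot: [-2.917, 0.552, -0.046]
ft_force: [2.4, -3.2, -11.6]
grip_width: 0.132
grip_force: 25.0
```

```bash
python3 m.py
```

```text
t 8.10 r 0.1134 phi_pos 11.69 phi_tool 10.04 offx -0.0008 grip 0.132 25.0
F(stand) [  3.4   -2.09 -11.58] M [-0.272 -0.56  -0.15 ] rxF 0.498 tot 0.226 j7 [ 0.68  0.19 -0.4   1.57 -0.1   1.39 -1.64]
```

Emit:
step_arm --commands '[{"travel": [0,-0.0048,0.0001],"turn": [-2.4,0,0]},{"travel": [0,-0.0096,0.0004],"turn": [-4.8,0,0]},{"travel": [0,-0.0144,0.0009],"turn": [-7.2,0,0]},{"travel": [0,-0.0191,0.0016],"turn": [-9.6,0,0]},{"travel": [0,-0.0238,0.0025],"turn": [-12,0,0]}]'

```text
time: 8.6
position: [0.5711, -0.1352, 0.2733]
tool_rot: [3.054, -0.578, -0.012]
ft_force: [0.2, -3.3, -9.6]
grip_width: 0.133
grip_force: 25.0
```

```bash
python3 m.py -1,.114
```

```text
t 8.60 r 0.1133 phi_pos -0.17 phi_tool -1.95 offx -0.0007 grip 0.133 25.0
F(stand) [ 1.42 -3.   -9.56] M [ 0.078 -0.312  0.024] rxF 0.337 tot 0.414 j7 [ 0.54  0.2  -0.44  1.54  0.12  1.43 -1.85]
-1,.114 [ 0.0007 -0.0016 -0.0007] [ 0.95  0.1  -0.18]
```

Emit:
step_arm --commands '[{"travel": [0,-0.0048,0.0001],"turn": [-2.4,0,0]},{"travel": [0,-0.0096,0.0004],"turn": [-4.8,0,0]},{"travel": [0,-0.0144,0.0009],"turn": [-7.2,0,0]},{"travel": [0,-0.0191,0.0016],"turn": [-9.6,0,0]},{"travel": [0,-0.0238,0.0025],"turn": [-12,0,0]}]'

```text
time: 9.1
position: [0.5797, -0.1134, 0.2707]
tool_rot: [2.851, -0.541, -0.068]
ft_force: [-0.6, -2.8, -6.8]
grip_width: 0.13
grip_force: 25.0
```

```bash
python3 m.py -13,.114
```

```text
t 9.10 r 0.1132 phi_pos -12.13 phi_tool -13.95 offx -0.0006 grip 0.130 25.0
F(stand) [ 0.47 -2.87 -6.8 ] M [ 0.38  -0.092  0.073] rxF 0.156 tot 0.536 j7 [ 0.39  0.26 -0.46  1.5   0.34  1.51 -2.04]
-13,.114 [ 0.0006 -0.0017 -0.0008] [ 0.95  0.12 -0.19]
```

Emit:
step_arm --commands '[{"travel": [0,0.0048,0.0001],"turn": [2.4,0,0]},{"travel": [0,0.0096,0.0004],"turn": [4.8,0,0]},{"travel": [0,0.0144,0.0009],"turn": [7.2,0,0]},{"travel": [0,0.0191,0.0016],"turn": [9.6,0,0]},{"travel": [0,0.0238,0.0025],"turn": [12,0,0]}]'

```text
time: 9.6
position: [0.5717, -0.133, 0.2734]
tool_rot: [3.061, -0.575, -0.01]
ft_force: [2.3, 0.9, -10.6]
grip_width: 0.13
grip_force: 25.0
```

```bash
python3 m.py
```

```text
t 9.60 r 0.1134 phi_pos -1.31 phi_tool -1.61 offx -0.0009 grip 0.130 25.0
F(stand) [  1.84   1.69 -10.57] M [ 0.534 -0.481  0.027] rxF -0.219 tot 0.315 j7 [ 0.55  0.2  -0.44  1.54  0.11  1.43 -1.85]
```

Emit:
step_arm --commands '[{"travel": [0,0.0048,0.0001],"turn": [2.4,0,0]},{"travel": [0,0.0096,0.0004],"turn": [4.8,0,0]},{"travel": [0,0.0144,0.0009],"turn": [7.2,0,0]},{"travel": [0,0.0191,0.0016],"turn": [9.6,0,0]},{"travel": [0,0.0238,0.0025],"turn": [12,0,0]}]'

```text
time: 10.1
position: [0.5632, -0.1548, 0.2716]
tool_rot: [-2.912, 0.546, -0.048]
ft_force: [4.2, 3.0, -10.8]
grip_width: 0.126
grip_force: 25.0
```

```bash
python3 m.py
```

```text
t 10.10 r 0.1135 phi_pos 10.59 phi_tool 10.38 offx -0.0009 grip 0.126 25.0
F(stand) [  2.85   4.32 -10.78] M [ 0.112 -0.533 -0.087] rxF -0.257 tot -0.146 j7 [ 0.69  0.19 -0.41  1.57 -0.11  1.39 -1.63]
```

Emit:
step_arm --commands '[{"travel": [0,0.0048,0.0001],"turn": [2.4,0,0]},{"travel": [0,0.0096,0.0004],"turn": [4.8,0,0]},{"travel": [0,0.0144,0.0009],"turn": [7.2,0,0]},{"travel": [0,0.0191,0.0016],"turn": [9.6,0,0]},{"travel": [0,0.0238,0.0025],"turn": [12,0,0]}]'

```text
time: 10.6
position: [0.5549, -0.1758, 0.265]
tool_rot: [-2.709, 0.508, -0.098]
ft_force: [4.5, 4.0, -10.2]
grip_width: 0.127
grip_force: 25.0
```

```bash
python3 m.py
```

```text
t 10.60 r 0.1136 phi_pos 22.46 phi_tool 22.36 offx -0.0010 grip 0.127 25.0
F(stand) [  2.7    5.34 -10.19] M [-0.244 -0.538 -0.191] rxF -0.118 tot -0.362 j7 [ 0.82  0.21 -0.38  1.59 -0.32  1.39 -1.43]
```

Emit:
step_arm --commands '[{"travel": [0,0.0048,0.0001],"turn": [2.4,0,0]},{"travel": [0,0.0096,0.0004],"turn": [4.8,0,0]},{"travel": [0,0.0144,0.0009],"turn": [7.2,0,0]},{"travel": [0,0.0191,0.0016],"turn": [9.6,0,0]},{"travel": [0,0.0238,0.0025],"turn": [12,0,0]}]'

```text
time: 11.1
position: [0.5474, -0.1951, 0.2538]
tool_rot: [-2.505, 0.469, -0.143]
ft_force: [4.3, 5.8, -8.7]
grip_width: 0.126
grip_force: 25.0
```

```bash
python3 m.py
```

```text
t 11.10 r 0.1136 phi_pos 34.33 phi_tool 34.35 offx -0.0011 grip 0.126 25.0
F(stand) [ 1.94  7.   -8.66] M [-0.642 -0.39  -0.278] rxF -0.102 tot -0.744 j7 [ 0.93  0.28 -0.35  1.61 -0.49  1.43 -1.25]
```

Emit:
step_arm --commands '[{"travel": [0,0.0048,0.0001],"turn": [2.4,0,0]},{"travel": [0,0.0096,0.0004],"turn": [4.8,0,0]},{"travel": [0,0.0144,0.0009],"turn": [7.2,0,0]},{"travel": [0,0.0191,0.0016],"turn": [9.6,0,0]},{"travel": [0,0.0238,0.0025],"turn": [12,0,0]}]'

```text
time: 11.6
position: [0.5408, -0.2118, 0.2387]
tool_rot: [-2.3, 0.43, -0.182]
ft_force: [4.1, 6.0, -6.7]
grip_width: 0.134
grip_force: 25.0
```

```bash
python3 m.py
```

```text
t 11.60 r 0.1137 phi_pos 46.21 phi_tool 46.34 offx -0.0011 grip 0.134 25.0
F(stand) [ 1.65  7.12 -6.68] M [-0.925 -0.305 -0.292] rxF -0.012 tot -0.937 j7 [ 1.02  0.38 -0.35  1.61 -0.63  1.49 -1.1 ]
```

Emit:
step_arm --commands '[{"travel": [0,0.0048,0.0001],"turn": [2.4,0,0]},{"travel": [0,0.0096,0.0004],"turn": [4.8,0,0]},{"travel": [0,0.0096,0.0004],"turn": [4.8,0,0]},{"travel": [0,0.0096,0.0004],"turn": [4.8,0,0]}]'

```text
time: 12.0
position: [0.5381, -0.2187, 0.2301]
tool_rot: [-2.22, 0.418, -0.195]
ft_force: [2.8, 3.6, -8.8]
grip_width: 0.13
grip_force: 25.0
```

```bash
python3 m.py 51,.114
```

```text
t 12.00 r 0.1137 phi_pos 51.94 phi_tool 51.01 offx -0.0011 grip 0.130 25.0
F(stand) [ 1.28  4.33 -8.77] M [-1.208 -0.358 -0.438] rxF 0.482 tot -0.726 j7 [ 1.06  0.43 -0.35  1.61 -0.68  1.51 -1.05]
51,.114 [ 0.0011 -0.0019 -0.0003] [-0.01  0.12 -0.14]
```

Emit:
step_arm --commands '[{"travel": [0,0,0],"turn": [0,0,0]},{"travel": [0,0,0],"turn": [0,0,0]},{"travel": [0,0,-0.03],"turn": [0,0,0]},{"travel": [0,0,-0.06],"turn": [0,0,0]},{"travel": [0,0,-0.086],"turn": [0,0,0]}]' --gripper 0.5

```text
time: 12.5
position: [0.5131, -0.284, 0.2873]
tool_rot: [-2.221, 0.42, -0.199]
ft_force: [0.2, -0.3, 0.1]
grip_width: 0.462
grip_force: 0.0
```

Emit:
step_arm --commands '[{"travel": [0,-0.0278,0.0019],"turn": [-8,0,0]},{"travel": [0,-0.0551,0.0077],"turn": [-16,0,0]},{"travel": [0,-0.0813,0.0173],"turn": [-24,0,0]},{"travel": [0,-0.106,0.0304],"turn": [-32,0,0]},{"travel": [0,-0.1286,0.0468],"turn": [-40,0,0]}]'

```text
time: 13.0
position: [0.5569, -0.1736, 0.3601]
tool_rot: [-2.907, 0.552, -0.059]
ft_force: [0.6, 0.1, -1.1]
grip_width: 0.5
grip_force: 0.0
```

Emit:
step_arm --commands '[{"travel": [0,-0.0278,0.0019],"turn": [-8,0,0]},{"travel": [0,-0.0551,0.0077],"turn": [-16,0,0]},{"travel": [0,-0.0684,0.0121],"turn": [-20,0,0]},{"travel": [0,-0.0684,0.0121],"turn": [-20,0,0]},{"travel": [0,-0.0684,0.0121],"turn": [-20,0,0]}]'

```text
time: 13.5
position: [0.5818, -0.1082, 0.3581]
tool_rot: [2.937, -0.552, -0.045]
ft_force: [-0.5, -0.8, 0.3]
grip_width: 0.5
grip_force: 0.0
```

```bash
python3 m.py -8.5,.2 -8.5,.115; python3 look.py pics/w4.png
```

```text
t 13.50 r 0.2003 phi_pos -8.42 phi_tool -8.91 offx -0.0005 grip 0.500 0.0
F(stand) [-0.17 -0.93  0.27] M [ 0.135  0.031 -0.044] rxF 0.193 tot 0.327 j7 [ 0.45  0.23 -0.49  1.36  0.25  1.64 -1.96]
-8.5,.2 [ 0.0005 -0.0003  0.0003] [ 0.41  0.07 -0.02]
-8.5,.115 [ 0.0006 -0.0009  0.0853] [ 0.41  0.07 -0.02]
t 13.50 r 0.2003 phi_pos -8.42 phi_tool -8.91 offx -0.0005 grip 0.500 0.0
[ 0.0003 -0.0257 -0.0988] [-4.59  0.07 -0.02] [ 0.0006 -0.0109  0.0857] [-4.59  0.07 -0.02]
-13.5 0.08 [378. 291.]
-13.5 0.14 [365. 326.]
46.5 0.08 [488. 276.]
46.5 0.14 [582. 291.]
-73.5 0.08 [285. 272.]
-73.5 0.14 [191. 282.]
```

View pics/w4.png

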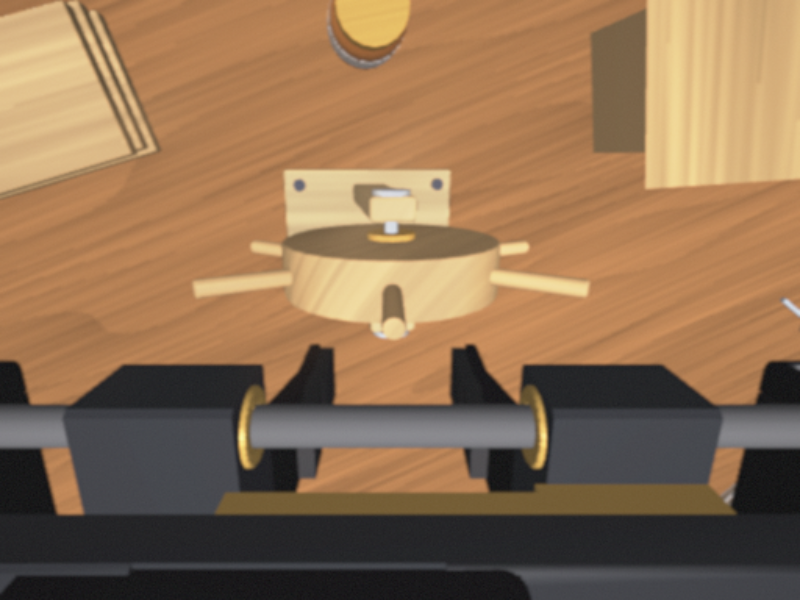

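The spoke at column 393 is centred between the fingers (about 392), so I'll descend, grip and turn on.

Emit:
step_arm --commands '[{"travel": [0,0,0.03],"turn": [0,0,0]},{"travel": [0,-0.0005,0.06],"turn": [0,0,0]},{"travel": [0,-0.0005,0.085],"turn": [0,0,0]},{"travel": [0,-0.0005,0.085],"turn": [0,0,0]},{"travel": [0,-0.0005,0.085],"turn": [0,0,0]}]'

```text
time: 14.05
position: [0.5765, -0.1229, 0.274]
tool_rot: [2.936, -0.56, -0.046]
ft_force: [-0.0, -0.1, 0.4]
grip_width: 0.499
grip_force: 0.0
```

```bash
python3 m.py -8.5,.115
```

```text
t 14.05 r 0.1148 phi_pos -6.88 phi_tool -8.93 offx -0.0001 grip 0.499 0.0
F(stand) [ 0.01 -0.12  0.36] M [ 0.214  0.038 -0.036] rxF 0.018 tot 0.232 j7 [ 0.48  0.24 -0.48  1.51  0.25  1.48 -1.97]
-8.5,.115 [ 0.0001 -0.0033 -0.0002] [ 0.43  0.15 -0.32]
```

Emit:
step_arm --commands '[{"travel": [0,0,0],"turn": [0,0,0]},{"travel": [0,0,0],"turn": [0,0,0]},{"travel": [0,0,0],"turn": [0,0,0]},{"travel": [0,0,0],"turn": [0,0,0]},{"travel": [0,0,0],"turn": [0,0,0]}]' --gripper 0.0 --force 25

```text
time: 14.55
position: [0.5769, -0.1208, 0.2734]
tool_rot: [2.937, -0.554, -0.046]
ft_force: [-1.6, -4.4, 3.8]
grip_width: 0.13
grip_force: 20.2
```

```bash
python3 m.py -8.5,.115
```

```text
t 14.55 r 0.1145 phi_pos -7.94 phi_tool -8.94 offx -0.0005 grip 0.130 20.2
F(stand) [ 0.12 -4.68  3.83] M [-0.139  0.064 -0.027] rxF 0.591 tot 0.453 j7 [ 0.47  0.24 -0.48  1.52  0.25  1.48 -1.97]
-8.5,.115 [ 0.0005 -0.0011 -0.0005] [ 0.44  0.13 -0.09]
```

Emit:
step_arm --commands '[{"travel": [0,0.0048,0.0001],"turn": [2.4,0,0]},{"travel": [0,0.0096,0.0004],"turn": [4.8,0,0]},{"travel": [0,0.0144,0.0009],"turn": [7.2,0,0]},{"travel": [0,0.0191,0.0016],"turn": [9.6,0,0]},{"travel": [0,0.0238,0.0025],"turn": [12,0,0]}]'

```text
time: 15.05
position: [0.5686, -0.1419, 0.2744]
tool_rot: [-3.032, 0.57, -0.014]
ft_force: [0.8, 1.5, -2.1]
grip_width: 0.127
grip_force: 25.0
```

```bash
python3 m.py
```

```text
t 15.05 r 0.1146 phi_pos 3.42 phi_tool 3.26 offx -0.0006 grip 0.127 25.0
F(stand) [ 0.18  1.66 -2.09] M [ 0.337 -0.104 -0.023] rxF -0.176 tot 0.161 j7 [ 0.63  0.19 -0.45  1.55  0.03  1.41 -1.77]
```

Emit:
step_arm --commands '[{"travel": [0,0.0048,0.0001],"turn": [2.4,0,0]},{"travel": [0,0.0096,0.0004],"turn": [4.8,0,0]},{"travel": [0,0.0144,0.0009],"turn": [7.2,0,0]},{"travel": [0,0.0191,0.0016],"turn": [9.6,0,0]},{"travel": [0,0.0238,0.0025],"turn": [12,0,0]}]'

```text
time: 15.55
position: [0.56, -0.1638, 0.2707]
tool_rot: [-2.829, 0.532, -0.069]
ft_force: [2.6, 1.8, -2.6]
grip_width: 0.13
grip_force: 25.0
```

```bash
python3 m.py
```

```text
t 15.55 r 0.1147 phi_pos 15.33 phi_tool 15.26 offx -0.0006 grip 0.130 25.0
F(stand) [ 1.78  2.62 -2.62] M [ 0.076 -0.152 -0.096] rxF -0.211 tot -0.135 j7 [ 0.76  0.19 -0.42  1.58 -0.19  1.38 -1.55]
```

Emit:
step_arm --commands '[{"travel": [0,0.0048,0.0001],"turn": [2.4,0,0]},{"travel": [0,0.0096,0.0004],"turn": [4.8,0,0]},{"travel": [0,0.0144,0.0009],"turn": [7.2,0,0]},{"travel": [0,0.0191,0.0016],"turn": [9.6,0,0]},{"travel": [0,0.0238,0.0025],"turn": [12,0,0]}]'

```text
time: 16.05
position: [0.5519, -0.1844, 0.2621]
tool_rot: [-2.625, 0.494, -0.117]
ft_force: [2.1, 3.4, -2.0]
grip_width: 0.128
grip_force: 25.0
```

```bash
python3 m.py
```

```text
t 16.05 r 0.1148 phi_pos 27.21 phi_tool 27.27 offx -0.0007 grip 0.128 25.0
F(stand) [ 0.73  3.88 -2.02] M [-0.168 -0.123 -0.061] rxF -0.29 tot -0.458 j7 [ 0.89  0.24 -0.39  1.6  -0.39  1.4  -1.36]
```

Emit:
step_arm --commands '[{"travel": [0,0.0048,0.0001],"turn": [2.4,0,0]},{"travel": [0,0.0096,0.0004],"turn": [4.8,0,0]},{"travel": [0,0.0144,0.0009],"turn": [7.2,0,0]},{"travel": [0,0.0191,0.0016],"turn": [9.6,0,0]},{"travel": [0,0.0238,0.0025],"turn": [12,0,0]}]'

```text
time: 16.55
position: [0.5447, -0.2029, 0.2492]
tool_rot: [-2.421, 0.455, -0.16]
ft_force: [2.3, 4.2, -1.6]
grip_width: 0.129
grip_force: 25.1
```

```bash
python3 m.py
```

```text
t 16.55 r 0.1149 phi_pos 39.07 phi_tool 39.27 offx -0.0007 grip 0.129 25.1
F(stand) [ 0.65  4.73 -1.58] M [-0.397 -0.124 -0.136] rxF -0.308 tot -0.705 j7 [ 0.99  0.32 -0.37  1.61 -0.55  1.45 -1.19]
```

Emit:
step_arm --commands '[{"travel": [0,0.0048,0.0001],"turn": [2.4,0,0]},{"travel": [0,0.0096,0.0004],"turn": [4.8,0,0]},{"travel": [0,0.0144,0.0009],"turn": [7.2,0,0]},{"travel": [0,0.0191,0.0016],"turn": [9.6,0,0]},{"travel": [0,0.0238,0.0025],"turn": [12,0,0]}]'

```text
time: 17.05
position: [0.5384, -0.2187, 0.2322]
tool_rot: [-2.214, 0.417, -0.198]
ft_force: [4.1, 6.7, -0.9]
grip_width: 0.126
grip_force: 25.1
```

```bash
python3 m.py 51.5,.115
```

```text
t 17.05 r 0.1149 phi_pos 51.07 phi_tool 51.33 offx -0.0008 grip 0.126 25.1
F(stand) [ 1.41  7.72 -0.93] M [-0.367 -0.102 -0.209] rxF -0.474 tot -0.841 j7 [ 1.08  0.44 -0.37  1.6  -0.67  1.51 -1.05]
51.5,.115 [ 0.0008  0.0009 -0.0001] [ 0.17  0.06 -0.09]
```

Emit:
step_arm --commands '[{"travel": [0,0.0048,0.0001],"turn": [2.4,0,0]},{"travel": [0,0.0096,0.0004],"turn": [4.8,0,0]},{"travel": [0,0.0144,0.0009],"turn": [7.2,0,0]},{"travel": [0,0.0191,0.0016],"turn": [9.6,0,0]},{"travel": [0,0.0238,0.0025],"turn": [12,0,0]}]'

```text
time: 17.55
position: [0.5337, -0.2308, 0.2123]
tool_rot: [-2.009, 0.378, -0.231]
ft_force: [4.0, 6.1, 0.6]
grip_width: 0.13
grip_force: 25.1
```

```bash
python3 m.py
```

```text
t 17.55 r 0.1149 phi_pos 62.92 phi_tool 63.33 offx -0.0009 grip 0.130 25.1
F(stand) [1.51 7.1  0.62] M [-0.568 -0.041 -0.182] rxF -0.435 tot -1.003 j7 [ 1.15  0.58 -0.38  1.59 -0.77  1.58 -0.94]
```

Emit:
step_arm --commands '[{"travel": [0,-0.0048,0.0001],"turn": [-2.4,0,0]},{"travel": [0,-0.0096,0.0004],"turn": [-4.8,0,0]},{"travel": [0,-0.0144,0.0009],"turn": [-7.2,0,0]},{"travel": [0,-0.0191,0.0016],"turn": [-9.6,0,0]},{"travel": [0,-0.0238,0.0025],"turn": [-12,0,0]}]'

```text
time: 18.05
position: [0.538, -0.2196, 0.231]
tool_rot: [-2.22, 0.421, -0.197]
ft_force: [3.7, 3.9, -5.7]
grip_width: 0.127
grip_force: 25.0
```

```bash
python3 m.py
```

```text
t 18.05 r 0.1149 phi_pos 51.84 phi_tool 50.98 offx -0.0009 grip 0.127 25.0
F(stand) [ 2.04  5.   -5.69] M [-0.94  -0.289 -0.455] rxF 0.159 tot -0.781 j7 [ 1.08  0.44 -0.37  1.6  -0.67  1.51 -1.06]
```

Emit:
step_arm --commands '[{"travel": [0,-0.0048,0.0001],"turn": [-2.4,0,0]},{"travel": [0,-0.0096,0.0004],"turn": [-4.8,0,0]},{"travel": [0,-0.0144,0.0009],"turn": [-7.2,0,0]},{"travel": [0,-0.0191,0.0016],"turn": [-9.6,0,0]},{"travel": [0,-0.0238,0.0025],"turn": [-12,0,0]}]'

```text
time: 18.55
position: [0.5441, -0.2042, 0.2481]
tool_rot: [-2.426, 0.46, -0.159]
ft_force: [5.0, 3.0, -9.3]
grip_width: 0.127
grip_force: 25.0
```

```bash
python3 m.py
```

```text
t 18.55 r 0.1149 phi_pos 39.93 phi_tool 38.93 offx -0.0008 grip 0.127 25.0
F(stand) [ 3.55  4.62 -9.26] M [-0.81  -0.544 -0.489] rxF 0.275 tot -0.535 j7 [ 0.99  0.32 -0.37  1.61 -0.54  1.45 -1.19]
```

Emit:
step_arm --commands '[{"travel": [0,-0.0048,0.0001],"turn": [-2.4,0,0]},{"travel": [0,-0.0096,0.0004],"turn": [-4.8,0,0]},{"travel": [0,-0.0144,0.0009],"turn": [-7.2,0,0]},{"travel": [0,-0.0191,0.0016],"turn": [-9.6,0,0]},{"travel": [0,-0.0238,0.0025],"turn": [-12,0,0]}]'

```text
time: 19.05
position: [0.5512, -0.186, 0.2612]
tool_rot: [-2.63, 0.499, -0.116]
ft_force: [5.0, 0.2, -8.9]
grip_width: 0.131
grip_force: 25.0
```

```bash
python3 m.py
```

```text
t 19.05 r 0.1148 phi_pos 28.20 phi_tool 26.93 offx -0.0008 grip 0.131 25.0
F(stand) [ 4.57  1.95 -8.88] M [-0.461 -0.564 -0.275] rxF 0.285 tot -0.177 j7 [ 0.88  0.24 -0.38  1.6  -0.38  1.4  -1.36]
```

Emit:
step_arm --commands '[{"travel": [0,-0.0048,0.0001],"turn": [-2.4,0,0]},{"travel": [0,-0.0096,0.0004],"turn": [-4.8,0,0]},{"travel": [0,-0.0144,0.0009],"turn": [-7.2,0,0]},{"travel": [0,-0.0191,0.0016],"turn": [-9.6,0,0]},{"travel": [0,-0.0238,0.0025],"turn": [-12,0,0]}]'

```text
time: 19.55
position: [0.5592, -0.1658, 0.2701]
tool_rot: [-2.834, 0.538, -0.067]
ft_force: [2.6, -0.9, -8.1]
grip_width: 0.137
grip_force: 25.1
```

```bash
python3 m.py; cat > f.py <<'E'
# rows: time, L(3), F(3), M(3), tool_rot(3)  all in stand axes
from h import *
from scipy.optimize import least_squares
D=np.loadtxt("log.csv",delimiter=",");D=D[np.r_[True,np.diff(D[:,0])>0]]
z=-np.array([B.inv().apply(Ro.from_rotvec(v).as_matrix()[:,2]) for v in D[:,10:13]])
tilt=np.arctan2(-z[:,1],z[:,2]);L,F,M=D[:,1:4],D[:,4:7],D[:,7:10]
phi=np.arctan2(-L[:,1],L[:,2])+np.where(D[:,0]>13,np.pi/3,0)
dirn=np.zeros(len(D));dd=np.diff(tilt);dirn[1:]=np.sign(dd)*(abs(dd)>.1);dirn[0]=1
dirn[(D[:,0]>11.8)&(D[:,0]<14.8)]=0
free=(D[:,0]>13.4)&(D[:,0]<14.2); mv=(dirn!=0)
rxF=L[:,1]*F[:,2]-L[:,2]*F[:,1]
def parts(q):
    d,G,c=q[:3];u=z*d    # sensor origin = TCP + d*z(outwards)
    Mt=M[:,0]-(-u[:,1]*F[:,2]+u[:,2]*F[:,1])-(-G*np.sin(tilt)+c)
    return rxF+Mt, Mt
def res(q):
    t,Mt=parts(q)
    # wheel on tool: -(friction) + weight torque;  weight torque about x = -W sin(phi-bottom)
    mod=-dirn*(.62+.08*.42)-q[3]*np.sin(phi-q[4])
    return np.r_[(t-mod)[mv],Mt[free],(q[3]-.48)/2]
if __name__=="__main__":
    o=least_squares(res,[.2,1.5,0,.48,1.9],loss="soft_l1",f_scale=.08);J=np.linalg.inv(o.jac.T@o.jac)*.08**2
    print("d,G,c,W,bottom",np.round(o.x,3),"bottom deg",np.degrees(o.x[4]),"+-",np.degrees(np.sqrt(J[4,4])))
    t,Mt=parts(o.x);e=res(o.x)
    print(np.c_[D[mv,0],np.degrees(phi[mv]).round(1),dirn[mv],t[mv].round(2),Mt[mv].round(2),e[:mv.sum()].round(2)])
E
python3 f.py
```

```text
t 19.55 r 0.1148 phi_pos 16.48 phi_tool 14.92 offx -0.0007 grip 0.137 25.1
F(stand) [ 2.76  0.14 -8.13] M [-0.058 -0.496 -0.183] rxF 0.25 tot 0.191 j7 [ 0.76  0.19 -0.41  1.58 -0.19  1.38 -1.56]
d,G,c,W,bottom [0.226 1.5   0.023 0.534 2.209] bottom deg 126.593444734196 +- 6.746577250673044
[[ 5.100e+00  1.080e+01  1.000e+00 -1.800e-01  1.000e-02 -1.000e-02]
 [ 5.600e+00  2.280e+01  1.000e+00 -4.000e-02  9.000e-02  9.000e-02]
 [ 6.100e+00  3.470e+01  1.000e+00 -1.400e-01  4.000e-02 -2.000e-02]
 [ 6.600e+00  4.660e+01  1.000e+00 -2.300e-01 -2.000e-02 -1.100e-01]
 [ 7.100e+00  3.530e+01 -1.000e+00  1.180e+00  6.800e-01 -1.000e-02]
 [ 7.600e+00  2.350e+01 -1.000e+00  1.190e+00  7.500e-01  1.000e-02]
 [ 8.100e+00  1.170e+01 -1.000e+00  1.380e+00  8.900e-01  2.500e-01]
 [ 8.600e+00 -2.000e-01 -1.000e+00  9.400e-01  6.100e-01 -1.400e-01]
 [ 9.100e+00 -1.210e+01 -1.000e+00  4.100e-01  2.500e-01 -6.000e-01]
 [ 9.600e+00 -1.300e+00  1.000e+00 -2.000e-01  2.000e-02  3.000e-02]
 [ 1.010e+01  1.060e+01  1.000e+00 -4.200e-01 -1.600e-01 -2.500e-01]
 [ 1.060e+01  2.250e+01  1.000e+00 -5.000e-02  6.000e-02  8.000e-02]
 [ 1.110e+01  3.430e+01  1.000e+00 -1.200e-01 -2.000e-02 -0.000e+00]
 [ 1.160e+01  4.620e+01  1.000e+00  1.100e-01  1.200e-01  2.300e-01]
 [ 1.505e+01  6.340e+01  1.000e+00 -1.200e-01  5.000e-02  5.000e-02]
 [ 1.555e+01  7.530e+01  1.000e+00 -1.800e-01  3.000e-02  6.000e-02]
 [ 1.605e+01  8.720e+01  1.000e+00 -3.600e-01 -7.000e-02 -5.000e-02]
 [ 1.655e+01  9.910e+01  1.000e+00 -3.800e-01 -7.000e-02  3.000e-02]
 [ 1.705e+01  1.111e+02  1.000e+00 -6.200e-01 -1.400e-01 -1.100e-01]
 [ 1.755e+01  1.229e+02  1.000e+00 -5.300e-01 -9.000e-02  9.000e-02]
 [ 1.805e+01  1.118e+02 -1.000e+00  6.500e-01  4.900e-01 -1.400e-01]
 [ 1.855e+01  9.990e+01 -1.000e+00  8.900e-01  6.100e-01 -1.000e-02]
 [ 1.905e+01  8.820e+01 -1.000e+00  1.000e+00  7.100e-01  1.000e-02]
 [ 1.955e+01  7.650e+01 -1.000e+00  1.000e+00  7.500e-01 -7.000e-02]]
```

```bash
cat >> m.py <<'E'
tq=s["joint_torque"];print("tq",np.round(tq,3))
open("log2.csv","a").write(",".join("%.5f"%v for v in[s["time"],*L,*F,*M,*s["tool_rot"],*tq,*s["joint_positions"],*s["qd"],*s["position"]])+"\n")
E
sed -i '/log.csv/d' m.py; python3 m.py
```

```text
t 19.55 r 0.1148 phi_pos 16.48 phi_tool 14.92 offx -0.0007 grip 0.137 25.1
F(stand) [ 2.76  0.14 -8.13] M [-0.058 -0.496 -0.183] rxF 0.25 tot 0.191 j7 [ 0.76  0.19 -0.41  1.58 -0.19  1.38 -1.56]
tq [  1.279 -43.384  -2.741 -33.714  -1.738   0.841   0.456]
```

Emit:
step_arm --commands '[{"travel": [0,0.0048,0.0001],"turn": [2.4,0,0]},{"travel": [0,0.0096,0.0004],"turn": [4.8,0,0]},{"travel": [0,0.0144,0.0009],"turn": [7.2,0,0]},{"travel": [0,0.0191,0.0016],"turn": [9.6,0,0]},{"travel": [0,0.0238,0.0025],"turn": [12,0,0]}]'

```text
time: 20.05
position: [0.5518, -0.1843, 0.2623]
tool_rot: [-2.625, 0.494, -0.117]
ft_force: [4.2, 5.4, -4.5]
grip_width: 0.128
grip_force: 25.0
```

```bash
python3 m.py
```

```text
t 20.05 r 0.1149 phi_pos 27.14 phi_tool 27.24 offx -0.0008 grip 0.128 25.0
F(stand) [ 1.97  6.55 -4.45] M [-0.048 -0.445 -0.225] rxF -0.436 tot -0.484 j7 [ 0.88  0.24 -0.38  1.6  -0.39  1.4  -1.36]
tq [  2.326 -44.407  -0.235 -32.619  -0.837   1.023  -0.349]
```

Emit:
step_arm --commands '[{"travel": [0,0.0048,0.0001],"turn": [2.4,0,0]},{"travel": [0,0.0096,0.0004],"turn": [4.8,0,0]},{"travel": [0,0.0144,0.0009],"turn": [7.2,0,0]},{"travel": [0,0.0191,0.0016],"turn": [9.6,0,0]},{"travel": [0,0.0238,0.0025],"turn": [12,0,0]}]'

```text
time: 20.55
position: [0.5446, -0.2028, 0.2494]
tool_rot: [-2.421, 0.455, -0.16]
ft_force: [4.7, 5.8, -3.4]
grip_width: 0.134
grip_force: 25.0
```

```bash
python3 m.py
```

```text
t 20.55 r 0.1150 phi_pos 38.94 phi_tool 39.24 offx -0.0009 grip 0.134 25.0
F(stand) [ 2.31  7.11 -3.4 ] M [-0.348 -0.302 -0.331] rxF -0.39 tot -0.739 j7 [ 0.98  0.32 -0.37  1.61 -0.55  1.45 -1.19]
tq [  3.137 -47.067  -0.789 -30.994  -1.671   1.479  -0.272]
```

Emit:
step_arm --commands '[{"travel": [0,0.0048,0.0001],"turn": [2.4,0,0]},{"travel": [0,0.0096,0.0004],"turn": [4.8,0,0]},{"travel": [0,0.0144,0.0009],"turn": [7.2,0,0]},{"travel": [0,0.0191,0.0016],"turn": [9.6,0,0]},{"travel": [0,0.0238,0.0025],"turn": [12,0,0]}]'

```text
time: 21.05
position: [0.5384, -0.2184, 0.2328]
tool_rot: [-2.216, 0.416, -0.197]
ft_force: [4.3, 6.7, -3.5]
grip_width: 0.131
grip_force: 25.1
```

```bash
python3 m.py
```

```text
t 21.05 r 0.1150 phi_pos 50.75 phi_tool 51.24 offx -0.0009 grip 0.131 25.1
F(stand) [ 1.61  7.85 -3.5 ] M [-0.574 -0.251 -0.278] rxF -0.26 tot -0.834 j7 [ 1.07  0.44 -0.37  1.6  -0.68  1.51 -1.05]
tq [  3.706 -50.45   -2.001 -28.748  -2.271   1.996  -0.201]
```

Emit:
step_arm --commands '[{"travel": [0,0,0],"turn": [0,0,0]},{"travel": [0,0,0],"turn": [0,0,0]},{"travel": [0,0,-0.03],"turn": [0,0,0]},{"travel": [0,0,-0.06],"turn": [0,0,0]},{"travel": [0,0,-0.085],"turn": [0,0,0]}]' --gripper 0.5

```text
time: 21.55
position: [0.5131, -0.2836, 0.2871]
tool_rot: [-2.221, 0.421, -0.199]
ft_force: [-0.2, -0.7, 0.0]
grip_width: 0.464
grip_force: 0.0
```

```bash
python3 m.py
```

```text
t 21.55 r 0.2035 phi_pos 51.36 phi_tool 50.91 offx -0.0009 grip 0.464 0.0
F(stand) [ 0.11 -0.73  0.02] M [-0.76   0.071  0.006] rxF 0.09 tot -0.67 j7 [ 1.13  0.45 -0.33  1.46 -0.65  1.67 -1.07]
tq [ -0.933 -51.199  -5.72  -26.93   -3.488   1.513   0.123]
```

Emit:
step_arm --commands '[{"travel": [0,0,0],"turn": [0,0,0]},{"travel": [0,0,0],"turn": [0,0,0]}]'

```text
time: 21.75
position: [0.5138, -0.282, 0.2856]
tool_rot: [-2.22, 0.42, -0.198]
ft_force: [-0.1, 0.7, -0.3]
grip_width: 0.497
grip_force: 0.0
```

```bash
python3 m.py -9,.2
```

```text
t 21.75 r 0.2013 phi_pos 51.38 phi_tool 51.00 offx -0.0009 grip 0.497 0.0
F(stand) [-0.34  0.61 -0.34] M [-0.823  0.053  0.014] rxF -0.023 tot -0.845 j7 [ 1.12  0.45 -0.33  1.46 -0.65  1.66 -1.07]
-9,.2 [ 0.0003 -0.1745  0.1013] [-6.0e+01  3.0e-02 -1.7e-01]
tq [  1.25  -51.405  -4.49  -29.494  -3.432   1.863   0.053]
```

Emit:
step_arm --commands '[{"travel": [0,-0.0278,0.0019],"turn": [-8,0,0]},{"travel": [0,-0.0551,0.0077],"turn": [-16,0,0]},{"travel": [0,-0.0813,0.0173],"turn": [-24,0,0]},{"travel": [0,-0.0813,0.0173],"turn": [-24,0,0]},{"travel": [0,-0.0813,0.0173],"turn": [-24,0,0]}]'

```text
time: 22.25
position: [0.5383, -0.2176, 0.3387]
tool_rot: [-2.63, 0.487, -0.116]
ft_force: [0.6, 0.1, -0.9]
grip_width: 0.501
grip_force: 0.0
```

```bash
python3 m.py -9,.2
```

```text
t 22.25 r 0.1993 phi_pos 26.30 phi_tool 27.04 offx -0.0013 grip 0.501 0.0
F(stand) [ 0.53  0.29 -0.9 ] M [-0.598  0.063 -0.029] rxF 0.028 tot -0.57 j7 [ 0.91  0.22 -0.36  1.46 -0.38  1.57 -1.36]
-9,.2 [ 0.0019 -0.1151  0.0376] [-36.04   0.07   0.29]
tq [ -2.219 -44.19   -4.747 -32.555  -2.666   0.457  -0.   ]
```

Emit:
step_arm --commands '[{"travel": [0,-0.0278,0.0019],"turn": [-8,0,0]},{"travel": [0,-0.0551,0.0077],"turn": [-16,0,0]},{"travel": [0,-0.0813,0.0173],"turn": [-24,0,0]},{"travel": [0,-0.106,0.0304],"turn": [-32,0,0]},{"travel": [0,-0.118,0.038],"turn": [-36,0,0]}]'

```text
time: 22.75
position: [0.5827, -0.1026, 0.3565]
tool_rot: [2.937, -0.543, -0.049]
ft_force: [0.3, -0.3, -0.6]
grip_width: 0.498
grip_force: 0.0
```

Emit:
step_arm --commands '[{"travel": [0,0,0],"turn": [0,0,0]},{"travel": [0,0,0],"turn": [0,0,0]}]'

```text
time: 22.95
position: [0.5816, -0.1082, 0.3554]
tool_rot: [2.937, -0.553, -0.053]
ft_force: [-0.9, -1.0, -0.1]
grip_width: 0.501
grip_force: 0.0
```

```bash
python3 m.py -9,.115
```

```text
t 22.95 r 0.1976 phi_pos -8.53 phi_tool -8.95 offx -0.0007 grip 0.501 0.0
F(stand) [-0.52 -1.24 -0.06] M [ 0.15  -0.004  0.007] rxF 0.241 tot 0.391 j7 [ 0.46  0.23 -0.5   1.36  0.25  1.64 -1.97]
-9,.115 [ 0.0012 -0.0016  0.0826] [-0.05  0.37 -0.03]
tq [-2.4840e+00 -4.2279e+01 -5.0220e+00 -3.1456e+01  4.4600e-01  2.1900e-01
 -3.6000e-02]
```

Emit:
step_arm --commands '[{"travel": [0,-0.001,0.03],"turn": [0,0,0]},{"travel": [0,-0.002,0.06],"turn": [0,0,0]},{"travel": [0,-0.002,0.085],"turn": [0,0,0]},{"travel": [0,-0.002,0.085],"turn": [0,0,0]},{"travel": [0,-0.002,0.085],"turn": [0,0,0]}]'

```text
time: 23.45
position: [0.5771, -0.1207, 0.2732]
tool_rot: [2.936, -0.56, -0.049]
ft_force: [0.5, 0.8, 0.7]
grip_width: 0.499
grip_force: 0.0
```

```bash
python3 m.py -9,.115; python3 look.py pics/w5.png
```

```text
t 23.45 r 0.1143 phi_pos -8.03 phi_tool -8.94 offx -0.0003 grip 0.499 0.0
F(stand) [0.19 0.95 0.67] M [ 0.261  0.025 -0.006] rxF -0.097 tot 0.165 j7 [ 0.49  0.24 -0.49  1.51  0.26  1.48 -1.98]
-9,.115 [ 0.0003 -0.0019 -0.0007] [-0.06  0.25 -0.32]
tq [ 3.3300e-01 -4.0311e+01 -2.8160e+00 -2.9661e+01  7.2000e-01  2.6600e-01
 -8.0000e-03]
t 23.45 r 0.1143 phi_pos -8.03 phi_tool -8.94 offx -0.0003 grip 0.499 0.0
[-0.0006 -0.0257 -0.1847] [-4.56  0.27 -0.31] [ 0.0003 -0.011  -0.0003] [-4.56  0.27 -0.31]
-13.5 0.08 [373. 347.]
-13.5 0.14 [349. 426.]
46.5 0.08 [522. 319.]
46.5 0.14 [661. 346.]
-73.5 0.08 [248. 313.]
-73.5 0.14 [115. 332.]
```

View pics/w5.png

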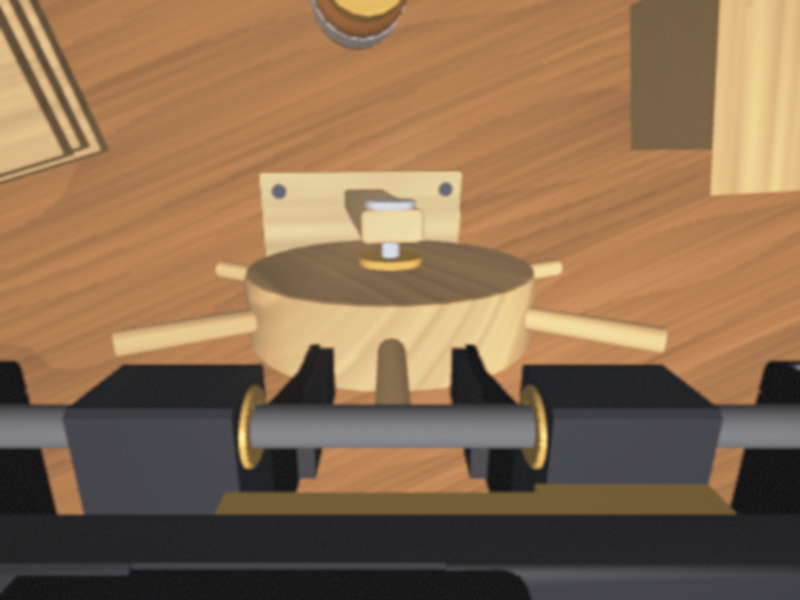

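The spoke at column 391 is centred again. I'll grip it and sweep around the estimated bottom in both directions.

Emit:
step_arm --commands '[{"travel": [0,0,0],"turn": [0,0,0]},{"travel": [0,0,0],"turn": [0,0,0]},{"travel": [0,0,0],"turn": [0,0,0]},{"travel": [0,0,0],"turn": [0,0,0]},{"travel": [0,0,0],"turn": [0,0,0]}]' --gripper 0.0 --force 25

```text
time: 24.0
position: [0.5775, -0.1195, 0.274]
tool_rot: [2.934, -0.555, -0.047]
ft_force: [-2.0, -3.5, 3.0]
grip_width: 0.136
grip_force: 15.1
```

```bash
python3 m.py
```

```text
t 24.00 r 0.1153 phi_pos -8.63 phi_tool -9.06 offx -0.0004 grip 0.136 15.1
F(stand) [-0.59 -3.95  3.02] M [-0.269  0.215 -0.035] rxF 0.503 tot 0.234 j7 [ 0.48  0.24 -0.5   1.51  0.26  1.48 -1.98]
tq [-2.8820e+00 -3.9575e+01 -5.8100e+00 -3.0191e+01 -8.3100e-01 -8.8600e-01
 -3.0000e-03]
```

Emit:
step_arm --commands '[{"travel": [0,-0.0048,0.0001],"turn": [-2.4,0,0]},{"travel": [0,-0.0096,0.0004],"turn": [-4.8,0,0]},{"travel": [0,-0.0144,0.0009],"turn": [-7.2,0,0]},{"travel": [0,-0.0191,0.0016],"turn": [-9.6,0,0]}]'

```text
time: 24.4
position: [0.5842, -0.1023, 0.2695]
tool_rot: [2.77, -0.526, -0.089]
ft_force: [-3.5, -2.5, 2.4]
grip_width: 0.129
grip_force: 25.0
```

```bash
python3 m.py
```

```text
t 24.40 r 0.1152 phi_pos -18.07 phi_tool -18.74 offx -0.0004 grip 0.129 25.0
F(stand) [-2.39 -3.61  2.37] M [-0.268  0.339 -0.091] rxF 0.48 tot 0.213 j7 [ 0.36  0.3  -0.51  1.48  0.43  1.57 -2.13]
tq [ -0.403 -44.643  -5.597 -29.968   0.132  -0.387   0.315]
```

Emit:
step_arm --commands '[{"travel": [0,-0.0048,0.0001],"turn": [-2.4,0,0]},{"travel": [0,-0.0096,0.0004],"turn": [-4.8,0,0]},{"travel": [0,-0.0144,0.0009],"turn": [-7.2,0,0]}]'

```text
time: 24.7
position: [0.5891, -0.0898, 0.2642]
tool_rot: [2.647, -0.502, -0.118]
ft_force: [-2.3, -3.5, 1.7]
grip_width: 0.129
grip_force: 25.0
```

```bash
python3 m.py -25,.115
```

```text
t 24.70 r 0.1152 phi_pos -25.25 phi_tool -25.95 offx -0.0003 grip 0.129 25.0
F(stand) [-0.86 -4.11  1.67] M [-0.153  0.217 -0.127] rxF 0.511 tot 0.358 j7 [ 0.26  0.36 -0.5   1.45  0.54  1.64 -2.22]
-25,.115 [0.0003 0.0005 0.0002] [ 0.95  0.19 -0.18]
tq [-6.4800e-01 -4.7453e+01 -6.2640e+00 -2.9245e+01  5.3100e-01 -4.1000e-02
  2.5300e-01]
```

Emit:
step_arm --commands '[{"travel": [0,-0.0048,0.0001],"turn": [-2.4,0,0]},{"travel": [0,-0.0096,0.0004],"turn": [-4.8,0,0]},{"travel": [0,-0.0144,0.0009],"turn": [-7.2,0,0]}]'

```text
time: 25.0
position: [0.5937, -0.0781, 0.2572]
tool_rot: [2.524, -0.479, -0.145]
ft_force: [-2.9, -3.6, 1.4]
grip_width: 0.131
grip_force: 25.0
```

```bash
python3 m.py -33,.115
```

```text
t 25.00 r 0.1151 phi_pos -32.43 phi_tool -33.16 offx -0.0003 grip 0.131 25.0
F(stand) [-1.43 -4.46  1.4 ] M [-0.096  0.165 -0.085] rxF 0.52 tot 0.424 j7 [ 0.17  0.43 -0.49  1.42  0.64  1.72 -2.29]
-33,.115 [ 0.0003 -0.0011  0.0001] [ 0.16  0.21 -0.16]
tq [ -0.878 -50.494  -6.801 -28.399   0.864   0.369   0.192]
```

Now I'll sweep forward with denser readings.

Emit:
step_arm --commands '[{"travel": [0,0.0048,0.0001],"turn": [2.4,0,0]},{"travel": [0,0.0096,0.0004],"turn": [4.8,0,0]},{"travel": [0,0.0144,0.0009],"turn": [7.2,0,0]},{"travel": [0,0.0191,0.0016],"turn": [9.6,0,0]}]'

```text
time: 25.4
position: [0.5882, -0.0919, 0.265]
tool_rot: [2.695, -0.507, -0.107]
ft_force: [1.4, 0.4, -1.8]
grip_width: 0.126
grip_force: 25.0
```

```bash
python3 m.py
```

```text
t 25.40 r 0.1150 phi_pos -24.04 phi_tool -23.18 offx -0.0004 grip 0.126 25.0
F(stand) [ 1.17  0.9  -1.75] M [ 0.387 -0.091  0.058] rxF -0.177 tot 0.21 j7 [ 0.3   0.34 -0.51  1.46  0.5   1.61 -2.19]
tq [ -1.463 -46.606  -4.112 -30.513   1.981   1.644  -0.326]
```

Emit:
step_arm --commands '[{"travel": [0,0.0048,0.0001],"turn": [2.4,0,0]},{"travel": [0,0.0096,0.0004],"turn": [4.8,0,0]},{"travel": [0,0.0144,0.0009],"turn": [7.2,0,0]}]'

```text
time: 25.7
position: [0.5833, -0.1044, 0.2701]
tool_rot: [2.818, -0.53, -0.077]
ft_force: [0.9, 1.5, -0.9]
grip_width: 0.127
grip_force: 25.0
```

```bash
python3 m.py
```

```text
t 25.70 r 0.1151 phi_pos -16.88 phi_tool -15.96 offx -0.0005 grip 0.127 25.0
F(stand) [ 0.28  1.71 -0.91] M [ 0.325 -0.081 -0.007] rxF -0.218 tot 0.107 j7 [ 0.39  0.29 -0.51  1.49  0.38  1.54 -2.09]
tq [ -1.064 -43.924  -3.354 -31.096   1.708   1.15   -0.372]
```

Emit:
step_arm --commands '[{"travel": [0,0.0048,0.0001],"turn": [2.4,0,0]},{"travel": [0,0.0096,0.0004],"turn": [4.8,0,0]},{"travel": [0,0.0144,0.0009],"turn": [7.2,0,0]}]'

```text
time: 26.0
position: [0.5782, -0.1174, 0.2735]
tool_rot: [2.94, -0.553, -0.045]
ft_force: [1.6, 1.3, -0.7]
grip_width: 0.133
grip_force: 25.0
```

```bash
python3 m.py
```

```text
t 26.00 r 0.1151 phi_pos -9.75 phi_tool -8.76 offx -0.0005 grip 0.133 25.0
F(stand) [ 1.01  1.78 -0.72] M [ 0.18   0.053 -0.021] rxF -0.216 tot -0.036 j7 [ 0.49  0.24 -0.5   1.51  0.26  1.48 -1.98]
tq [ -0.728 -41.53   -2.63  -31.445   1.321   0.64   -0.406]
```

Emit:
step_arm --commands '[{"travel": [0,0.0048,0.0001],"turn": [2.4,0,0]},{"travel": [0,0.0096,0.0004],"turn": [4.8,0,0]},{"travel": [0,0.0144,0.0009],"turn": [7.2,0,0]}]'

```text
time: 26.3
position: [0.573, -0.1306, 0.275]
tool_rot: [3.061, -0.576, -0.01]
ft_force: [0.3, 2.3, -0.6]
grip_width: 0.131
grip_force: 25.1
```

```bash
python3 m.py
```

```text
t 26.30 r 0.1152 phi_pos -2.64 phi_tool -1.56 offx -0.0005 grip 0.131 25.1
F(stand) [-0.53  2.23 -0.57] M [ 0.033  0.12  -0.08 ] rxF -0.259 tot -0.226 j7 [ 0.58  0.21 -0.49  1.54  0.13  1.43 -1.86]
tq [ -0.409 -39.666  -2.018 -31.535   0.85    0.186  -0.425]
```

Emit:
step_arm --commands '[{"travel": [0,0.0048,0.0001],"turn": [2.4,0,0]},{"travel": [0,0.0096,0.0004],"turn": [4.8,0,0]},{"travel": [0,0.0144,0.0009],"turn": [7.2,0,0]}]'

```text
time: 26.6
position: [0.5678, -0.144, 0.2748]
tool_rot: [-2.992, 0.563, -0.026]
ft_force: [0.5, 1.1, 0.9]
grip_width: 0.131
grip_force: 25.1
```

```bash
python3 m.py
```

```text
t 26.60 r 0.1152 phi_pos 4.51 phi_tool 5.63 offx -0.0006 grip 0.131 25.1
F(stand) [0.09 1.21 0.95] M [-0.082  0.141 -0.064] rxF -0.148 tot -0.23 j7 [ 0.67  0.19 -0.47  1.56 -0.01  1.4  -1.73]
tq [ -0.162 -38.424  -1.622 -31.345   0.311  -0.178  -0.424]
```

Emit:
step_arm --commands '[{"travel": [0,0.0048,0.0001],"turn": [2.4,0,0]},{"travel": [0,0.0096,0.0004],"turn": [4.8,0,0]},{"travel": [0,0.0144,0.0009],"turn": [7.2,0,0]}]'

```text
time: 26.9
position: [0.5626, -0.1572, 0.2729]
tool_rot: [-2.87, 0.54, -0.059]
ft_force: [0.0, 2.6, 2.1]
grip_width: 0.13
grip_force: 25.1
```

```bash
python3 m.py
```

```text
t 26.90 r 0.1153 phi_pos 11.65 phi_tool 12.83 offx -0.0006 grip 0.130 25.1
F(stand) [-0.9   2.43  2.13] M [-0.202  0.319  0.019] rxF -0.324 tot -0.526 j7 [ 0.76  0.19 -0.45  1.57 -0.14  1.39 -1.61]
tq [-3.4000e-02 -3.7860e+01 -1.5130e+00 -3.0884e+01 -2.6100e-01 -4.2600e-01
 -4.0400e-01]
```

Emit:
step_arm --commands '[{"travel": [0,0.0048,0.0001],"turn": [2.4,0,0]},{"travel": [0,0.0096,0.0004],"turn": [4.8,0,0]},{"travel": [0,0.0144,0.0009],"turn": [7.2,0,0]}]'

```text
time: 27.2
position: [0.5575, -0.1701, 0.2691]
tool_rot: [-2.748, 0.517, -0.09]
ft_force: [-0.5, 3.0, 3.2]
grip_width: 0.132
grip_force: 25.1
```

```bash
python3 m.py
```

```text
t 27.20 r 0.1153 phi_pos 18.79 phi_tool 20.03 offx -0.0006 grip 0.132 25.1
F(stand) [-1.53  2.58  3.15] M [-0.268  0.416  0.144] rxF -0.399 tot -0.668 j7 [ 0.83  0.21 -0.43  1.59 -0.27  1.39 -1.48]
tq [ -0.056 -38.001  -1.723 -30.188  -0.829  -0.547  -0.372]
```

Emit:
step_arm --commands '[{"travel": [0,0.0048,0.0001],"turn": [2.4,0,0]},{"travel": [0,0.0096,0.0004],"turn": [4.8,0,0]},{"travel": [0,0.0144,0.0009],"turn": [7.2,0,0]}]'

```text
time: 27.5
position: [0.5527, -0.1826, 0.2637]
tool_rot: [-2.626, 0.494, -0.118]
ft_force: [-1.7, 2.5, 4.8]
grip_width: 0.131
grip_force: 25.1
```

```bash
python3 m.py
```

```text
t 27.50 r 0.1153 phi_pos 25.98 phi_tool 27.23 offx -0.0007 grip 0.131 25.1
F(stand) [-2.5   1.75  4.85] M [-0.324  0.454  0.181] rxF -0.426 tot -0.75 j7 [ 0.91  0.24 -0.42  1.6  -0.38  1.4  -1.37]
tq [ -0.235 -38.844  -2.248 -29.298  -1.358  -0.542  -0.33 ]
```

Emit:
step_arm --commands '[{"travel": [0,0.0048,0.0001],"turn": [2.4,0,0]},{"travel": [0,0.0096,0.0004],"turn": [4.8,0,0]},{"travel": [0,0.0144,0.0009],"turn": [7.2,0,0]}]'

```text
time: 27.8
position: [0.548, -0.1943, 0.2565]
tool_rot: [-2.503, 0.471, -0.145]
ft_force: [-2.2, 1.7, 5.3]
grip_width: 0.132
grip_force: 25.1
```

```bash
python3 m.py 34,.115
```

```text
t 27.80 r 0.1154 phi_pos 33.20 phi_tool 34.43 offx -0.0007 grip 0.132 25.1
F(stand) [-2.68  0.8   5.33] M [-0.257  0.527  0.313] rxF -0.414 tot -0.671 j7 [ 0.97  0.29 -0.41  1.6  -0.48  1.43 -1.26]
34,.115 [0.0007 0.0016 0.0003] [-0.43  0.03 -0.05]
tq [ -0.542 -40.342  -3.053 -28.249  -1.826  -0.422  -0.282]
```

Emit:
step_arm --commands '[{"travel": [0,-0.0048,0.0001],"turn": [-2.4,0,0]},{"travel": [0,-0.0096,0.0004],"turn": [-4.8,0,0]},{"travel": [0,-0.0144,0.0009],"turn": [-7.2,0,0]},{"travel": [0,-0.0191,0.0016],"turn": [-9.6,0,0]}]'

```text
time: 28.2
position: [0.5534, -0.1806, 0.2647]
tool_rot: [-2.671, 0.507, -0.107]
ft_force: [-2.8, -1.5, 1.7]
grip_width: 0.129
grip_force: 25.0
```

```bash
python3 m.py
```

```text
t 28.20 r 0.1153 phi_pos 24.82 phi_tool 24.51 offx -0.0007 grip 0.129 25.0
F(stand) [-2.09 -2.46  1.74] M [-0.651  0.289  0.123] rxF 0.173 tot -0.478 j7 [ 0.88  0.23 -0.42  1.59 -0.34  1.39 -1.41]
tq [ -0.178 -39.11   -4.324 -30.327  -2.995  -0.085   0.44 ]
```

Emit:
step_arm --commands '[{"travel": [0,-0.0048,0.0001],"turn": [-2.4,0,0]},{"travel": [0,-0.0096,0.0004],"turn": [-4.8,0,0]},{"travel": [0,-0.0144,0.0009],"turn": [-7.2,0,0]}]'

```text
time: 28.5
position: [0.5583, -0.168, 0.2699]
tool_rot: [-2.794, 0.53, -0.078]
ft_force: [-1.6, -2.7, 0.8]
grip_width: 0.128
grip_force: 25.0
```

```bash
python3 m.py
```

```text
t 28.50 r 0.1153 phi_pos 17.63 phi_tool 17.30 offx -0.0007 grip 0.128 25.0
F(stand) [-0.53 -3.15  0.76] M [-0.611  0.336  0.067] rxF 0.32 tot -0.291 j7 [ 0.81  0.2  -0.44  1.58 -0.22  1.38 -1.53]
tq [ -0.128 -38.588  -3.983 -30.932  -2.555  -0.403   0.459]
```

Emit:
step_arm --commands '[{"travel": [0,-0.0048,0.0001],"turn": [-2.4,0,0]},{"travel": [0,-0.0096,0.0004],"turn": [-4.8,0,0]},{"travel": [0,-0.0144,0.0009],"turn": [-7.2,0,0]}]'

```text
time: 28.8
position: [0.5635, -0.155, 0.2733]
tool_rot: [-2.916, 0.553, -0.046]
ft_force: [-2.3, -1.1, 0.9]
grip_width: 0.13
grip_force: 25.0
```

```bash
python3 m.py
```

```text
t 28.80 r 0.1152 phi_pos 10.46 phi_tool 10.09 offx -0.0006 grip 0.130 25.0
F(stand) [-1.72 -1.83  0.91] M [-0.527  0.324  0.008] rxF 0.189 tot -0.338 j7 [ 0.73  0.19 -0.46  1.57 -0.09  1.39 -1.65]
tq [ -0.066 -38.606  -3.86  -31.272  -2.006  -0.646   0.464]
```

Emit:
step_arm --commands '[{"travel": [0,-0.0048,0.0001],"turn": [-2.4,0,0]},{"travel": [0,-0.0096,0.0004],"turn": [-4.8,0,0]},{"travel": [0,-0.0144,0.0009],"turn": [-7.2,0,0]}]'

```text
time: 29.1
position: [0.5687, -0.1416, 0.275]
tool_rot: [-3.038, 0.576, -0.011]
ft_force: [-2.3, -1.7, 0.7]
grip_width: 0.13
grip_force: 25.0
```

```bash
python3 m.py
```

```text
t 29.10 r 0.1152 phi_pos 3.27 phi_tool 2.89 offx -0.0006 grip 0.130 25.0
F(stand) [-1.51 -2.38  0.69] M [-0.427  0.265  0.048] rxF 0.27 tot -0.157 j7 [ 0.64  0.2  -0.48  1.55  0.04  1.41 -1.78]
tq [ -0.048 -39.304  -4.001 -31.37   -1.409  -0.757   0.448]
```

Emit:
step_arm --commands '[{"travel": [0,-0.0048,0.0001],"turn": [-2.4,0,0]},{"travel": [0,-0.0096,0.0004],"turn": [-4.8,0,0]},{"travel": [0,-0.0144,0.0009],"turn": [-7.2,0,0]}]'

```text
time: 29.4
position: [0.574, -0.1282, 0.2749]
tool_rot: [3.014, -0.571, -0.025]
ft_force: [-1.9, -2.7, 1.0]
grip_width: 0.13
grip_force: 25.0
```

```bash
python3 m.py
```

```text
t 29.40 r 0.1152 phi_pos -3.90 phi_tool -4.31 offx -0.0005 grip 0.130 25.0
F(stand) [-0.8  -3.17  1.04] M [-0.316  0.252 -0.007] rxF 0.372 tot 0.056 j7 [ 0.55  0.22 -0.49  1.53  0.18  1.45 -1.9 ]
tq [ -0.089 -40.671  -4.391 -31.223  -0.803  -0.722   0.418]
```

Emit:
step_arm --commands '[{"travel": [0,-0.0048,0.0001],"turn": [-2.4,0,0]},{"travel": [0,-0.0096,0.0004],"turn": [-4.8,0,0]},{"travel": [0,-0.0144,0.0009],"turn": [-7.2,0,0]}]'

```text
time: 29.7
position: [0.5792, -0.115, 0.273]
tool_rot: [2.892, -0.548, -0.058]
ft_force: [-1.9, -3.2, 0.1]
grip_width: 0.127
grip_force: 25.0
```

```bash
python3 m.py
```

```text
t 29.70 r 0.1151 phi_pos -11.06 phi_tool -11.52 offx -0.0005 grip 0.127 25.0
F(stand) [-0.67 -3.64  0.09] M [-0.19   0.31   0.008] rxF 0.413 tot 0.223 j7 [ 0.46  0.26 -0.51  1.5   0.31  1.5  -2.02]
tq [ -0.193 -42.645  -4.97  -30.844  -0.23   -0.549   0.373]
```

Emit:
step_arm --commands '[{"travel": [0,-0.0048,0.0001],"turn": [-2.4,0,0]},{"travel": [0,-0.0096,0.0004],"turn": [-4.8,0,0]},{"travel": [0,-0.0144,0.0009],"turn": [-7.2,0,0]}]'

```text
time: 30.0
position: [0.5843, -0.1021, 0.2693]
tool_rot: [2.77, -0.525, -0.09]
ft_force: [-1.6, -2.7, 0.6]
grip_width: 0.129
grip_force: 25.0
```

```bash
python3 m.py
```

```text
t 30.00 r 0.1150 phi_pos -18.21 phi_tool -18.72 offx -0.0004 grip 0.129 25.0
F(stand) [-0.53 -3.15  0.6 ] M [-0.101  0.211 -0.126] rxF 0.366 tot 0.265 j7 [ 0.36  0.31 -0.51  1.48  0.43  1.57 -2.13]
tq [ -0.359 -45.126  -5.642 -30.263   0.282  -0.257   0.317]
```

Emit:
step_arm --commands '[{"travel": [0,-0.0048,0.0001],"turn": [-2.4,0,0]},{"travel": [0,-0.0096,0.0004],"turn": [-4.8,0,0]},{"travel": [0,-0.0144,0.0009],"turn": [-7.2,0,0]}]'

```text
time: 30.3
position: [0.5891, -0.0896, 0.2639]
tool_rot: [2.648, -0.502, -0.119]
ft_force: [-2.3, -2.8, -0.0]
grip_width: 0.129
grip_force: 25.1
```

```bash
python3 m.py >/dev/null; cat > f2.py <<'E'
from h import *
from scipy.optimize import least_squares
a=np.loadtxt("log.csv",delimiter=",");b=np.loadtxt("log2.csv",delimiter=",")[:,:13]
D=np.vstack([a,b[b[:,0]>a[-1,0]]]);D=D[np.r_[True,np.diff(D[:,0])>0]];t0=D[:,0]
z=-np.array([B.inv().apply(Ro.from_rotvec(v).as_matrix()[:,2]) for v in D[:,10:13]])
tilt=np.arctan2(-z[:,1],z[:,2]);L,F,M=D[:,1:4],D[:,4:7],D[:,7:10]
phi=np.arctan2(-L[:,1],L[:,2])+np.where(t0>22.5,2*np.pi/3,np.where(t0>13,np.pi/3,0))
dd=np.r_[1,np.diff(tilt)];dirn=np.sign(dd)*(abs(dd)>.1)
free=((t0>13.4)&(t0<14.2))|((t0>21.3)&(t0<23.6))
dirn[free|((t0>11.8)&(t0<14.8))|((t0>23.9)&(t0<24.2))]=0;mv=dirn!=0
C=["-y"]
def parts(q):
    d,G,c=q[:3];P=L+z*d
    # moment about the axle = M at the sensor origin + P x F
    tot=M[:,0]+G*np.sin(tilt)-c+P[:,1]*F[:,2]-P[:,2]*F[:,1]
    Mfree=M[:,0]+G*np.sin(tilt)-c
    return tot,Mfree
def res(q,m):
    t,Mf=parts(q);mod=-dirn*(.62+.08*.42)-q[3]*np.sin(phi-q[4])
    return np.r_[(t-mod)[m],2*Mf[free],(q[3]-.48)]
for name,m in(("all",mv),("t>14",mv&(t0>14)),("t>24",mv&(t0>24)),("fwd",mv&(dirn>0)),("back",mv&(dirn<0))):
    o=least_squares(res,[.2,1.1,0,.48,2.1],args=(m,),loss="soft_l1",f_scale=.08);J=np.linalg.inv(o.jac.T@o.jac)*.08**2
    print(name,"d,G,c,W",np.round(o.x[:4],3),"bottom %.1f +- %.1f"%(np.degrees(o.x[4]),np.degrees(np.sqrt(J[4,4]))))
    if name=="all":
        e=res(o.x,m);print(np.c_[t0[m],np.degrees(phi[m]).round(0),dirn[m],e[:m.sum()].round(2)].tolist())
E
python3 f2.py; python3 m.py
```

```text
all d,G,c,W [0.213 1.139 0.005 0.434] bottom 105.6 +- 5.0
[[5.1, 11.0, 1.0, 0.01], [5.6, 23.0, 1.0, 0.07], [6.1, 35.0, 1.0, -0.06], [6.6, 47.0, 1.0, -0.17], [7.1, 35.0, -1.0, -0.12], [7.6, 23.0, -1.0, -0.06], [8.1, 12.0, -1.0, 0.2], [8.6, -0.0, -1.0, -0.13], [9.1, -12.0, -1.0, -0.54], [9.6, -1.0, 1.0, 0.09], [10.1, 11.0, 1.0, -0.22], [10.6, 22.0, 1.0, 0.06], [11.1, 34.0, 1.0, -0.05], [11.6, 46.0, 1.0, 0.14], [15.05, 63.0, 1.0, 0.26], [15.55, 75.0, 1.0, 0.2], [16.05, 87.0, 1.0, 0.04], [16.55, 99.0, 1.0, 0.05], [17.05, 111.0, 1.0, -0.13], [17.55, 123.0, 1.0, -0.0], [18.05, 112.0, -1.0, -0.24], [18.55, 100.0, -1.0, -0.05], [19.05, 88.0, -1.0, 0.04], [19.55, 76.0, -1.0, 0.03], [20.05, 87.0, 1.0, -0.26], [20.55, 99.0, 1.0, -0.13], [21.05, 111.0, 1.0, 0.28], [24.4, 102.0, -1.0, 0.05], [24.7, 95.0, -1.0, 0.06], [25.0, 88.0, -1.0, -0.03], [25.4, 96.0, 1.0, 0.01], [25.7, 103.0, 1.0, 0.02], [26.0, 110.0, 1.0, 0.08], [26.3, 117.0, 1.0, 0.0], [26.6, 125.0, 1.0, 0.39], [26.9, 132.0, 1.0, -0.04], [27.2, 139.0, 1.0, -0.14], [27.5, 146.0, 1.0, -0.1], [27.8, 153.0, 1.0, 0.16], [28.2, 145.0, -1.0, -0.07], [28.5, 138.0, -1.0, 0.21], [28.8, 130.0, -1.0, -0.26], [29.1, 123.0, -1.0, -0.13], [29.4, 116.0, -1.0, 0.08], [29.7, 109.0, -1.0, 0.13], [30.0, 102.0, -1.0, -0.11], [30.3, 95.0, -1.0, -0.25]]
t>14 d,G,c,W [0.213 1.12  0.028 0.514] bottom 102.6 +- 4.0
t>24 d,G,c,W [0.211 1.071 0.012 0.504] bottom 106.8 +- 5.3
fwd d,G,c,W [0.138 1.087 0.031 0.477] bottom 126.9 +- 7.8
back d,G,c,W [ 0.104  1.061 -0.004  0.378] bottom 22.3 +- 17.2
t 30.30 r 0.1150 phi_pos -25.39 phi_tool -25.93 offx -0.0004 grip 0.129 25.1
F(stand) [-1.11 -3.43 -0.01] M [-0.022  0.208 -0.042] rxF 0.356 tot 0.334 j7 [ 0.27  0.37 -0.51  1.45  0.54  1.64 -2.22]
tq [ -0.587 -47.975  -6.31  -29.524   0.71    0.118   0.255]
```

```bash
cat > r.py <<'E'
# average n still readings (torque of the tool about the axle, weight of the gripper taken out)
from h import *
n=int(sys.argv[1]);G,d=1.09,.212;o=[]
for i in range(n):
    s=ctrl.get_state();L=B.inv().apply(s["position"]-AX);F=B.inv().apply(s["ft_force"]);M=B.inv().apply(s["torque"])
    z=-B.inv().apply(Ro.from_rotvec(s["tool_rot"]).as_matrix()[:,2]);t=np.arctan2(-z[1],z[2]);P=L+z*d
    x=P[1]*F[2]-P[2]*F[1]
    o.append([s["time"],np.degrees(np.arctan2(-L[1],L[2])),np.degrees(t),M[0],M[0]+G*np.sin(t),x,M[0]+G*np.sin(t)+x,*F]);ctrl.get_image("wrist")
o=np.array(o);print("t phi tilt Mraw M' PxF tot F\n",o.mean(0).round(3),"\nsd",o.std(0).round(3));print("first/second half",o[:n//2,6].mean().round(3),o[n//2:,6].mean().round(3),o[[0,-1],1])
E
```

Emit:
step_arm --commands '[{"travel": [0,0.002,0],"turn": [1,0,0]},{"travel": [0,0.004,0.0001],"turn": [2,0,0]},{"travel": [0,0.006,0.0002],"turn": [3,0,0]},{"travel": [0,0.008,0.0003],"turn": [4,0,0]},{"travel": [0,0.01,0.0004],"turn": [5,0,0]}]'

```text
time: 30.8
position: [0.5861, -0.0971, 0.2674]
tool_rot: [2.739, -0.518, -0.097]
ft_force: [2.8, 0.9, -1.9]
grip_width: 0.132
grip_force: 25.0
```

Emit:
step_arm --commands '[{"travel": [0,0.001,0],"turn": [0.5,0,0]},{"travel": [0,0.002,0],"turn": [1,0,0]},{"travel": [0,0.003,0],"turn": [1.5,0,0]},{"travel": [0,0.0036,0],"turn": [1.8,0,0]},{"travel": [0,0.004,0.0001],"turn": [2,0,0]}]'

```text
time: 31.3
position: [0.5848, -0.1004, 0.2687]
tool_rot: [2.771, -0.523, -0.089]
ft_force: [2.1, 0.6, -3.6]
grip_width: 0.131
grip_force: 25.0
```

```bash
python3 r.py 16
```

```text
t phi tilt Mraw M' PxF tot F
 [ 31.675 -19.074 -18.721   0.659   0.309  -0.7    -0.391   2.255   1.386
  -2.568] 
sd [0.23  0.017 0.014 0.056 0.056 0.181 0.197 0.506 0.588 0.573]
first/second half -0.343 -0.44 [-19.13283363 -19.08130852]
```

Emit:
step_arm --commands '[{"travel": [0,-0.002,0],"turn": [-1,0,0]},{"travel": [0,-0.004,0.0001],"turn": [-2,0,0]},{"travel": [0,-0.006,0.0002],"turn": [-3,0,0]},{"travel": [0,-0.007,0.0002],"turn": [-3.5,0,0]},{"travel": [0,-0.008,0.0003],"turn": [-4,0,0]}]'

```text
time: 32.6
position: [0.5873, -0.0943, 0.2662]
tool_rot: [2.7, -0.51, -0.107]
ft_force: [-1.0, -4.7, 1.7]
grip_width: 0.133
grip_force: 25.0
```

Emit:
step_arm --commands '[{"travel": [0,-0.001,0],"turn": [-0.5,0,0]},{"travel": [0,-0.0016,0],"turn": [-0.8,0,0]},{"travel": [0,-0.002,0],"turn": [-1,0,0]}]'

```text
time: 32.9
position: [0.588, -0.0924, 0.2653]
tool_rot: [2.684, -0.507, -0.11]
ft_force: [-0.7, -6.4, 1.6]
grip_width: 0.128
grip_force: 25.0
```

```bash
python3 r.py 16
```

```text
t phi tilt Mraw M' PxF tot F
 [ 33.275 -23.793 -23.782  -0.693  -1.132   1.75    0.617   1.045  -5.082
   1.736] 
sd [0.23  0.017 0.016 0.029 0.029 0.147 0.163 0.418 0.486 0.429]
first/second half 0.682 0.553 [-23.73905774 -23.79050631]
```

Emit:
step_arm --commands '[{"travel": [0,0.004,0.0001],"turn": [2,0,0]},{"travel": [0,0.008,0.0003],"turn": [4,0,0]},{"travel": [0,0.012,0.0006],"turn": [6,0,0]},{"travel": [0,0.016,0.0011],"turn": [8,0,0]},{"travel": [0,0.02,0.0017],"turn": [10,0,0]}]' --force 7

```text
time: 34.2
position: [0.5825, -0.106, 0.2707]
tool_rot: [2.863, -0.534, -0.065]
ft_force: [4.1, 1.9, -3.0]
grip_width: 0.147
grip_force: 7.2
```

Emit:
step_arm --commands '[{"travel": [0,0.002,0],"turn": [1,0,0]},{"travel": [0,0.004,0.0001],"turn": [2,0,0]},{"travel": [0,0.005,0.0001],"turn": [2.5,0,0]},{"travel": [0,0.006,0.0002],"turn": [3,0,0]},{"travel": [0,0.007,0.0002],"turn": [3.5,0,0]}]'

```text
time: 34.7
position: [0.5791, -0.1147, 0.2729]
tool_rot: [2.917, -0.548, -0.052]
ft_force: [3.0, 3.6, -1.8]
grip_width: 0.139
grip_force: 7.0
```

```bash
python3 r.py 20
```

```text
t phi tilt Mraw M' PxF tot F
 [ 35.175 -10.793 -10.185   1.074   0.882  -1.424  -0.542   0.879   4.303
  -0.67 ] 
sd [0.288 0.093 0.025 0.099 0.098 0.225 0.195 0.62  0.702 0.69 ]
first/second half -0.484 -0.601 [-11.17734449 -10.69007567]
```

Emit:
step_arm --commands '[{"travel": [0,-0.002,0],"turn": [-1,0,0]},{"travel": [0,-0.004,0.0001],"turn": [-2,0,0]},{"travel": [0,-0.006,0.0002],"turn": [-3,0,0]},{"travel": [0,-0.007,0.0002],"turn": [-3.5,0,0]},{"travel": [0,-0.008,0.0003],"turn": [-4,0,0]}]'

```text
time: 36.2
position: [0.5811, -0.1098, 0.2716]
tool_rot: [2.844, -0.538, -0.072]
ft_force: [-3.3, -2.8, 4.1]
grip_width: 0.136
grip_force: 7.0
```

Emit:
step_arm --commands '[{"travel": [0,-0.001,0],"turn": [-0.5,0,0]},{"travel": [0,-0.002,0],"turn": [-1,0,0]},{"travel": [0,-0.003,0],"turn": [-1.5,0,0]},{"travel": [0,-0.004,0.0001],"turn": [-2,0,0]}]'

```text
time: 36.6
position: [0.5827, -0.1057, 0.2704]
tool_rot: [2.811, -0.532, -0.08]
ft_force: [-4.6, -3.0, 3.2]
grip_width: 0.136
grip_force: 7.0
```

```bash
python3 r.py 20
```

```text
t phi tilt Mraw M' PxF tot F
 [ 37.075 -16.42  -16.25   -0.932  -1.237   1.771   0.534  -2.186  -4.479
   3.981] 
sd [0.288 0.061 0.033 0.053 0.053 0.137 0.116 0.613 0.429 0.654]
first/second half 0.524 0.543 [-16.15692079 -16.43332878]
```

Emit:
step_arm --commands '[{"travel": [0,0.0048,0.0001],"turn": [2.4,0,0]},{"travel": [0,0.0096,0.0004],"turn": [4.8,0,0]},{"travel": [0,0.0144,0.0009],"turn": [7.2,0,0]},{"travel": [0,0.0191,0.0016],"turn": [9.6,0,0]},{"travel": [0,0.0238,0.0025],"turn": [12,0,0]}]' --force 9

```text
time: 38.1
position: [0.576, -0.1231, 0.2742]
tool_rot: [3.024, -0.565, -0.021]
ft_force: [0.5, 3.5, 1.4]
grip_width: 0.145
grip_force: 9.2
```

Emit:
step_arm --commands '[{"travel": [0,0.0048,0.0001],"turn": [2.4,0,0]},{"travel": [0,0.0096,0.0004],"turn": [4.8,0,0]},{"travel": [0,0.0144,0.0009],"turn": [7.2,0,0]},{"travel": [0,0.0168,0.0012],"turn": [8.4,0,0]},{"travel": [0,0.018,0.0014],"turn": [9,0,0]}]'

```text
time: 38.6
position: [0.5687, -0.1418, 0.2747]
tool_rot: [-3.003, 0.565, -0.022]
ft_force: [0.2, 4.3, 3.4]
grip_width: 0.137
grip_force: 9.0
```

Emit:
step_arm --commands '[{"travel": [0,0.001,0],"turn": [0.5,0,0]},{"travel": [0,0.002,0],"turn": [1,0,0]},{"travel": [0,0.003,0],"turn": [1.5,0,0]}]'

```text
time: 38.9
position: [0.5673, -0.1453, 0.2744]
tool_rot: [-2.979, 0.56, -0.028]
ft_force: [-0.7, 5.4, 5.2]
grip_width: 0.14
grip_force: 9.0
```

```bash
sed -i 's/G,d=1.09,.212/G,d=1.09,.225/' r.py; python3 r.py 20
```

```text
t phi tilt Mraw M' PxF tot F
 [39.375  5.64   6.318  0.833  0.953 -1.7   -0.747 -2.286  4.51   4.887] 
sd [0.288 0.095 0.022 0.045 0.045 0.12  0.131 0.498 0.352 0.67 ]
first/second half -0.729 -0.765 [5.23012784 5.6749533 ]
```

Emit:
step_arm --commands '[{"travel": [0,-0.002,0],"turn": [-1,0,0]},{"travel": [0,-0.004,0.0001],"turn": [-2,0,0]},{"travel": [0,-0.006,0.0002],"turn": [-3,0,0]},{"travel": [0,-0.007,0.0002],"turn": [-3.5,0,0]},{"travel": [0,-0.008,0.0003],"turn": [-4,0,0]}]'

```text
time: 40.4
position: [0.5693, -0.1403, 0.2746]
tool_rot: [-3.05, 0.578, -0.007]
ft_force: [-3.1, -2.7, 3.5]
grip_width: 0.135
grip_force: 9.0
```

Emit:
step_arm --commands '[{"travel": [0,-0.001,0],"turn": [-0.5,0,0]},{"travel": [0,-0.002,0],"turn": [-1,0,0]},{"travel": [0,-0.003,0],"turn": [-1.5,0,0]},{"travel": [0,-0.004,0.0001],"turn": [-2,0,0]}]'

```text
time: 40.8
position: [0.571, -0.136, 0.2747]
tool_rot: [-3.083, 0.583, 0.003]
ft_force: [-3.6, -3.8, 4.1]
grip_width: 0.135
grip_force: 9.0
```

```bash
python3 r.py 20
```

```text
t phi tilt Mraw M' PxF tot F
 [ 4.1275e+01 -1.4000e-02  2.6500e-01 -1.0320e+00 -1.0270e+00  1.3660e+00
  3.3900e-01 -1.2140e+00 -4.0280e+00  2.7380e+00] 
sd [0.288 0.064 0.032 0.057 0.057 0.165 0.17  0.495 0.486 0.782]
first/second half 0.33 0.348 [ 0.2630214  -0.02172463]
```

Emit:
step_arm --commands '[{"travel": [0,-0.0048,0.0001],"turn": [-2.4,0,0]},{"travel": [0,-0.0096,0.0004],"turn": [-4.8,0,0]},{"travel": [0,-0.0144,0.0009],"turn": [-7.2,0,0]},{"travel": [0,-0.0191,0.0016],"turn": [-9.6,0,0]},{"travel": [0,-0.0215,0.002],"turn": [-10.8,0,0]}]' --force 20

```text
time: 42.3
position: [0.579, -0.1154, 0.2726]
tool_rot: [2.907, -0.547, -0.055]
ft_force: [-1.9, -5.5, 1.1]
grip_width: 0.129
grip_force: 20.0
```

Emit:
step_arm --commands '[{"travel": [0,-0.002,0],"turn": [-1,0,0]},{"travel": [0,-0.003,0],"turn": [-1.5,0,0]},{"travel": [0,-0.004,0.0001],"turn": [-2,0,0]},{"travel": [0,-0.004,0.0001],"turn": [-2,0,0]}]'

```text
time: 42.7
position: [0.5804, -0.112, 0.2718]
tool_rot: [2.875, -0.542, -0.064]
ft_force: [-0.6, -5.1, 0.9]
grip_width: 0.128
grip_force: 20.0
```

```bash
python3 r.py 10; python3 h.py; python3 f2.py | grep bottom
```

```text
t phi tilt Mraw M' PxF tot F
 [ 42.925 -12.752 -12.533  -0.961  -1.197   1.672   0.475   0.969  -4.88
   0.737] 
sd [0.144 0.01  0.014 0.038 0.038 0.199 0.201 0.627 0.6   0.591]
first/second half 0.458 0.492 [-12.74714422 -12.75901253]
t 43.20 r 0.1147 phi_pos -12.74 phi_tool -12.53 offx -0.0005 grip 0.128 20.0
all d,G,c,W [0.213 1.139 0.005 0.434] bottom 105.6 +- 5.0
t>14 d,G,c,W [0.213 1.12  0.028 0.514] bottom 102.6 +- 4.0
t>24 d,G,c,W [0.211 1.071 0.012 0.504] bottom 106.8 +- 5.3
fwd d,G,c,W [0.138 1.087 0.031 0.477] bottom 126.9 +- 7.8
back d,G,c,W [ 0.104  1.061 -0.004  0.378] bottom 22.3 +- 17.2
```

Emit:
step_arm --commands '[{"travel": [0,-0.001,0],"turn": [-0.5,0,0]},{"travel": [0,-0.002,0],"turn": [-1,0,0]},{"travel": [0,-0.003,0],"turn": [-1.5,0,0]},{"travel": [0,-0.003,0],"turn": [-1.5,0,0]},{"travel": [0,-0.003,0],"turn": [-1.5,0,0]}]'

```text
time: 43.7
position: [0.5814, -0.1093, 0.2711]
tool_rot: [2.85, -0.538, -0.07]
ft_force: [0.3, -5.2, 0.0]
grip_width: 0.133
grip_force: 20.0
```

Emit:
step_arm --commands '[{"travel": [0,0,0],"turn": [0,0,0]},{"travel": [0,0,0],"turn": [0,0,0]},{"travel": [0,0,0],"turn": [0,0,0]},{"travel": [0,0,0],"turn": [0,0,0]},{"travel": [0,0,0],"turn": [0,0,0]}]'

```text
time: 44.2
position: [0.5814, -0.1093, 0.2712]
tool_rot: [2.85, -0.538, -0.07]
ft_force: [-0.0, -5.5, -0.6]
grip_width: 0.134
grip_force: 20.0
```

```bash
python3 m.py; python3 -c "
from bench import ctrl
print(abs(ctrl.get_state()['qd']).max(), ctrl.get_state()['grip_force'])"
```

```text
t 44.20 r 0.1147 phi_pos -14.24 phi_tool -14.04 offx -0.0005 grip 0.134 20.0
F(stand) [ 2.   -5.15 -0.64] M [-0.98  -0.216  0.032] rxF 0.555 tot -0.425 j7 [ 0.43  0.27 -0.52  1.5   0.35  1.52 -2.06]
tq [-3.1130e+00 -4.3504e+01 -6.7900e+00 -3.1102e+01 -8.4300e-01  5.3000e-02
 -2.0000e-03]
0.0017788206603497033 20.025835486594588
```

The wheel is at about 105.8°, within the uncertainty of the estimated bottom (about 106°). It is still and firmly gripped, so I'll hand it in.

```bash
python3 -c "
from bench import ctrl
print(ctrl.close_job())"
```

```text
the job is handed in; nothing more can be done
None
```

I felt out the heavy side by turning the wheel both ways, brought it to the bottom as best I could measure (within about 3–5°, as the force readings were noisy), and handed the job in at about 44 s with the spoke still gripped at 20 N; I kept the arm away from the nest box, jar, boards and mallet.

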